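Park the vial rack and press its electronic label behind the rail lip

ROBOT

A 6-joint arm with a two-finger parallel gripper is mounted at the origin on a cart in front of the work surface, level with it; the furniture and walls round the work are solid. World frame = base frame: x ahead of the robot, y to its left, z up, the work surface at z = 0. Lengths are in m, angles in rad, forces in N, time in s.
With the tool pointing down it reaches from about 0.2 to 0.875 m from the base axis. Payload 3.4 kg.
Tool frame: the origin (TCP) lies at the very end of the fingers, on their centre line; the grasp point (between the pads) lies manip.grip_depth behind it (manip.grip_depth is the distance from the TCP to the grasp point, in m); z points along the fingers, y is the direction in which the jaws open and shut (so a half turn about z gives the same grasp; the last joint's range is limited). The gripper opens to 94 mm and grips with 3 to 60 N. Pads are 16 mm wide; open, the fingers measure 119 mm over their backs; the gripper's body (75 mm by 177 mm) begins 78 mm behind the grasp point.
Start: joints at [1.067, 0.276, 1.505, -0, 1.361, -0.121], TCP at [0.215, 0.533, 0.205] pointing down, gripper open.
Joint ranges: [-2.89, 2.89], [-0.75, 2.08], [0.22, 2.7], [-1.18, 4.32], [0.11, 2.71], [-2.7, 2.7]. Speed limits (rad/s): [2.57, 2.57, 3.14, 3.14, 3.14, 3.14].

INTERFACE

Orientations are given as a unit quaternion [x, y, z, w].
In Python, from rig import manip gives the robot as it stands.
- The arm moves only by the shell command python3 -m handwheel 'ROWS'. ROWS is JSON, one flat list of numbers, 7 for each row, row after row: the finger opening in mm, from 0 to 94, then the shift along the tool's x, y, z in mm, then the turn, a rotation vector about the tool's x, y, z in rad. In form: [claw, tx, ty, tz, ax, ay, az, claw, tx, ty, tz, ax, ay, az, ...]. A call has 1 to 5 rows; each row is the pose to reach, as a shift and turn from the pose measured when the call began, along the tool's axes at that moment; what a row does not reach only later rows make up. A row lasts 1/12 s, in which the tool goes at most 41.7 mm and 7.16 degrees, less where a joint would pass 70% of its speed; a pose out of reach is approached as far as the arm can. A call with a gripper value outside its range is refused whole. The fingers move at their own pace and stop on an object; the grip force is fixed at half the most. Time passes only in rows, so rows that repeat a pose let the fingers close. It gives the time, the measured TCP pose, the force and the opening at its end, in the units of the state.
- manip.get_obs(): the state, without advancing time (a new reading comes with each control period).
- manip.read_camera(name): name is "scene" or "top"; returns the picture (400x640x3 uint8, blue, green, red); there is no depth.
- manip.camera_params(name): a dict with "fx", "fy", "cx", "cy" (pixels), "extrinsics" (4x4, takes a point from camera to world coordinates). Camera axes: x right, y up, looking along -z (the intrinsics and any distortion apply to the point x, -y, -z); pixel columns grow to the right and rows downward; lengths in m; the calibration is good to about 2 mm. A picture is of the moment at which its call begins. camera_params takes no time and is no camera call.
- manip.close_job(): hands the job in, once; it reports no verdict.
The state is a dict: "time_s": time; "q": joint angles; "dq": joint speeds; "tau": joint torques, N m; "ee_pos": TCP position; "orientation": TCP orientation; "contact_force": force on the tool from outside, world axes, zero at the start; "wrist_torque": the same for the moment, N m; "width": finger opening in m.
Only numpy, scipy, OpenCV 4.12 (cv2) and the standard library are available. Lean on these libraries where they do the work, as an engineer would, in place of code of your own. Each camera call takes 0.05 s, during which the arm holds its last target.

TASK

First slide the white vial rack along the bench until it is fully home in the parking bay, its long side flat against the fence and its left end against the end stop. Then take the electronic label out of its cradle and push its blade down behind the sprung lip of the rail on top of the fence, in the middle over the contact bar and with the screen facing the robot, until the bar is pushed right down. Finish while still holding the label pressed home in the gripper, so that it wakes up; leave the bottle, the beaker and the timer where they stand.

Things in the scene. Friction and masses are not known exactly. Their poses are not given: they have to be found in the camera images.
- bay: parking bay fixed to the bench: an upright white sheet fence 250 mm long, 78 mm high, a foot behind it to x = +36 mm. Origin on the bench at the middle of its front face, the one towards the robot; x points level into the fence (away from the robot), y left along it, z up. With the rack fully home, the rack's origin is at x = -48, y = 0 mm of this frame, axes parallel
- stop_face (a point): middle of the inner (right) face of the low white end stop at the fence's left end, 21 mm over the bench; the face is at y = +112 mm of the bay and runs from the fence 94 mm out towards the robot, 42 mm high; axes as of the bay
- rail_mouth (a point): middle of the open mouth of the grey label rail on top of the fence, 100 mm over the bench; axes as of the bay. Here the mouth is about 16 mm wide (x) between the outward-flared edges of lip and back wall (highest point 101 mm) and narrows downward to the pinch at z = 90 mm. Rail 210 mm long (y); two small blue marks 44 mm either side of the middle
- rail_seat (a point): point on the floor of the rail's trough, 76 mm over the bench, in the middle of its length, 2.5 mm in front of the back wall: where the middle of the label's lower blade edge belongs when home (the contact bar lies over it); axes as of the bay
- lip (a joint): sprung grey lip along the front of the rail, 208 mm long, hinged at its lower edge, leaning in so that at rest (0 rad) it leaves about 3 mm to the back wall; the 5 mm blade wedges it open (rad, positive towards the robot, about 0.13 with the blade behind it); it needs only a few newtons
- contact_bar (a joint): sprung contact bar with four brass pads, 60 mm long, in the middle of the trough: 0 = up (its top 4 mm over the trough floor), 0.004 m = fully down on its stop, which takes about 6 N; it springs up when released
- tag: electronic label, white, loose, 70 g: body 76 mm wide, 10 mm thick, with a pale screen and red stripe on its front (-x); below it a blade 70 wide, 5 thick, 24 long, its lowest 6 mm tapering to 3. Origin at the middle of the blade's lower edge; z up (body from 24 to 68 mm), y along the width. Stands in the cradle, 6 mm over the bench; grip it over its thickness from above, about 50 mm up
- tag_face (a point): middle of the label's screen, 5 mm in front of its middle plane, 47 mm above the blade's lower edge; axes as of the label
- cradle: black slotted cradle fixed to the bench, 60 x 112 mm, 26 mm high, in which the label stands with about 1 mm play; origin under its middle, y along the slot, the slot 20 mm deep; the label lifts straight out
- rack: white vial rack with vials in it, loose, about 0.2 kg, slides on the bench: a block 96 mm (x) by 224 mm (y), 34 mm high, vial caps up to 56 mm; origin at the middle of its underside. It stands in front of the fence, some cm to the right of its place and turned a little
- amber_bottle: bystander: brown glass bottle with blue cap, 55 mm in diameter, 106 mm high; origin under its middle
- beaker: bystander: glass beaker, 55 mm in diameter, 71 mm high; origin under its middle
- timer: bystander: small white desk timer with a dark dial, 63 x 68 mm, 57 mm high; origin under its middle
Mind the look-alikes: they are no part of the job. Of the things shaped like the tag, the white one is meant.

How it is judged:
By the outcome, as a careful person would: the job done as asked, in the order asked, and still so for the second after the job is handed in, while the arm keeps its last pose, push and grip.
It also fails if it takes over 64 s, if anything falls off the work surface, if the arm or the gripper's body presses on something with over 40 N, if the wrist force passes 120 N, or if a joint passes its speed limit or range.

## Working session

There is one attempt and no reset: what is moved stays moved. The work goes in short steps, Python scripts to look and compute and a shell command to move; the robot and the scene stay as the last step left them, time stands still between calls to the robot, and variables do not carry over. Pictures are saved under pics/ and viewed, and the job is handed in when it is done.

```bash
ls; mkdir -p pics; python3 - <<'E'
from rig import manip
import cv2,numpy as np
print(manip.get_obs(), manip.grip_depth)
for n in("scene","top"):
    im=manip.read_camera(n); cv2.imwrite(f"pics/{n}0.png",im); p=manip.camera_params(n); print(n,p)
E
```

```text
pics
{'time_s': 0.0, 'q': array([ 1.06700809e+00,  2.76569486e-01,  1.50611947e+00, -9.66558988e-06,
        1.36069980e+00, -1.20994324e-01]), 'dq': array([-0.00057465, -0.00082147,  0.00018517,  0.00020785, -0.00114771,
       -0.00160785]), 'tau': array([ 6.45658492e-04, -4.04589057e+01, -2.37226743e+01,  6.99879485e-02,
        3.46217165e-02, -1.34837128e-04]), 'ee_pos': array([0.21449828, 0.53287865, 0.20462475]), 'orientation': array([ 1.90229459e-01,  9.81739246e-01, -8.56040465e-04, -2.71506156e-04]), 'contact_force': array([-0.02091699, -0.18765397,  0.15372995]), 'wrist_torque': array([0.02018089, 0.01502358, 0.02651573]), 'width': 0.09378607680855425} 0.0188
scene {'fx': 499.3590104457365, 'fy': 499.3590104457365, 'cx': 318.6438295190389, 'cy': 195.38628316538083, 'extrinsics': array([[ 0.16438015,  0.7330869 , -0.65997179, -0.45840611],
       [-0.98620318,  0.10887752, -0.12469555, -0.20224717],
       [-0.01955658,  0.67136375,  0.74086993,  1.21350623],
       [ 0.        ,  0.        ,  0.        ,  1.        ]])}
top {'fx': 491.16779748727697, 'fy': 491.16779748727697, 'cx': 320.83984716122995, 'cy': 197.35853697246418, 'extrinsics': array([[ 7.15617731e-03,  9.91894385e-01, -1.26863384e-01,
         4.05275981e-01],
       [-9.99962912e-01,  7.70624810e-03,  3.84565113e-03,
         9.86223722e-04],
       [ 4.79212047e-03,  1.26831158e-01,  9.91912745e-01,
         1.28031344e+00],
       [ 0.00000000e+00,  0.00000000e+00,  0.00000000e+00,
         1.00000000e+00]])}
```

View pics/scene0.png

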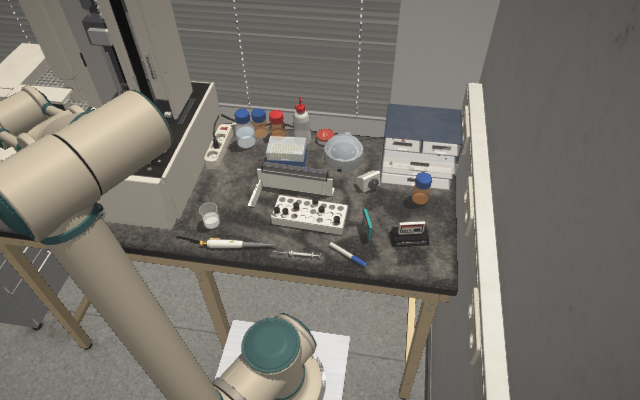

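View pics/top0.png

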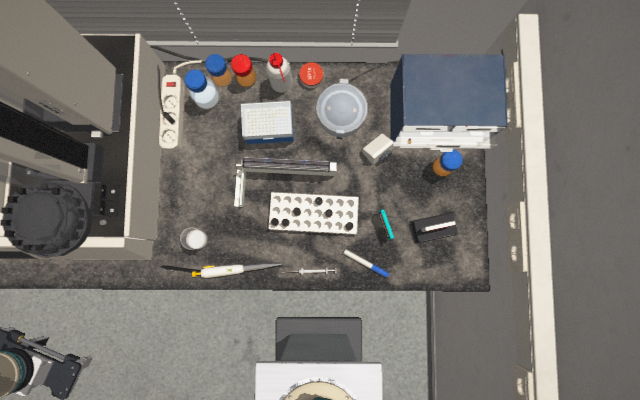

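```bash
python3 - <<'E'
import cv2
t=cv2.imread('pics/top0.png');s=cv2.imread('pics/scene0.png')
cv2.imwrite('pics/t1.png',cv2.resize(t[140:250,225:365],None,fx=5.5,fy=5.4,interpolation=cv2.INTER_CUBIC))
cv2.imwrite('pics/t2.png',cv2.resize(t[140:280,360:500],None,fx=4,fy=4,interpolation=cv2.INTER_CUBIC))
cv2.imwrite('pics/s1.png',cv2.resize(s[150:250,240:360],None,fx=6,fy=6,interpolation=cv2.INTER_CUBIC))
cv2.imwrite('pics/s2.png',cv2.resize(s[160:260,350:450],None,fx=6,fy=6,interpolation=cv2.INTER_CUBIC))
E
```

```text
(no output)
```

View pics/t1.png

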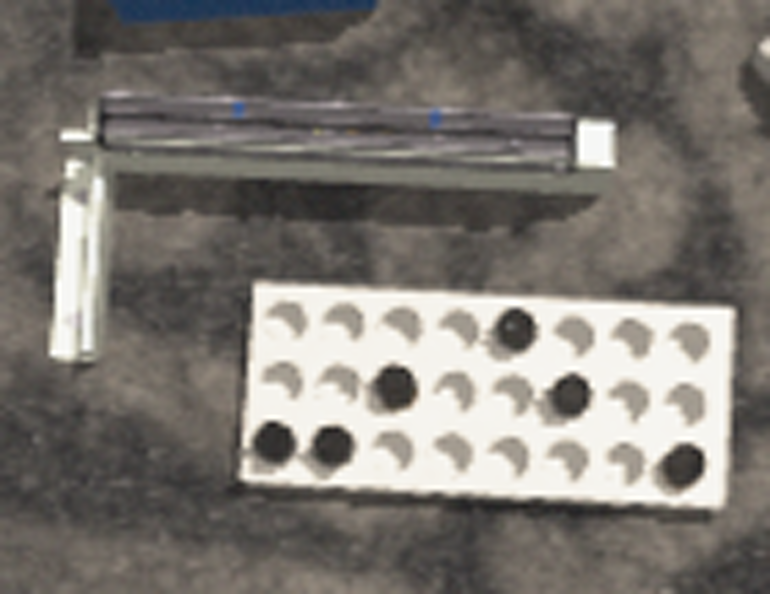

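View pics/t2.png

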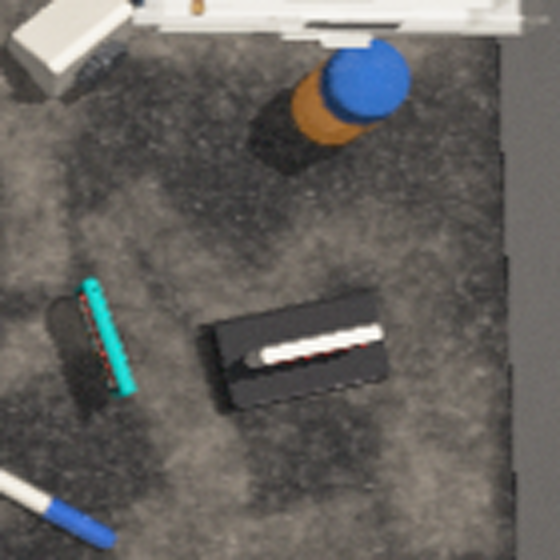

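View pics/s1.png

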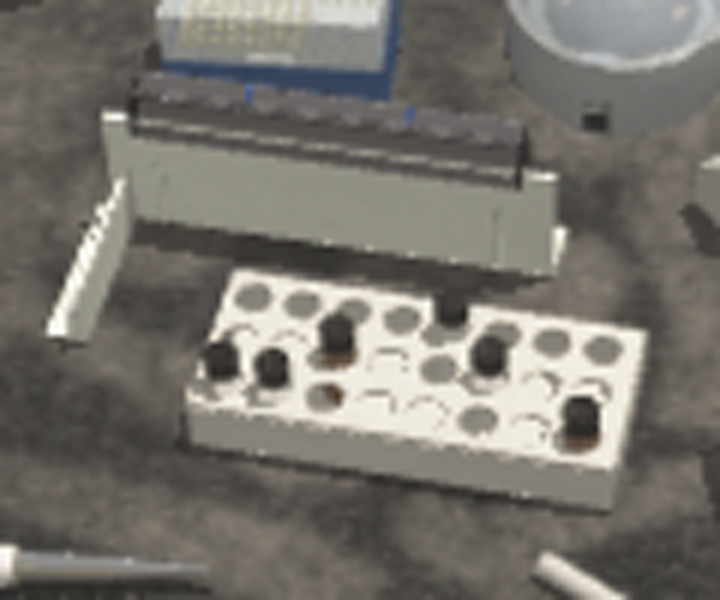

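View pics/s2.png

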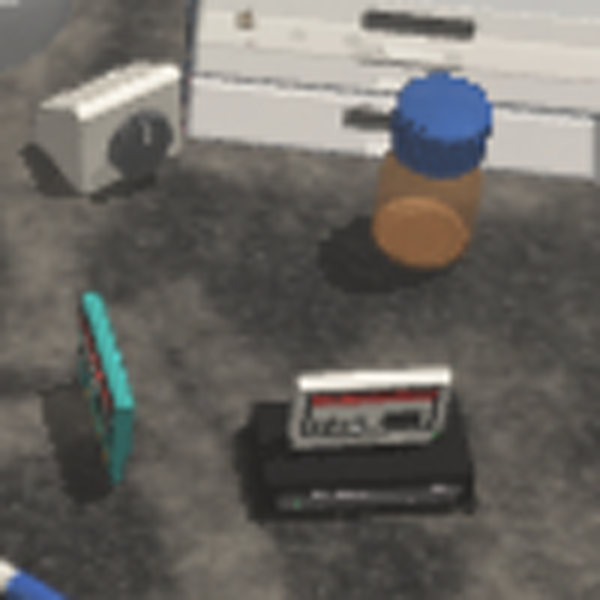

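```bash
cat > h.py <<'E'
import numpy as np, cv2
from scipy.optimize import least_squares
from rig import manip
P={n:manip.camera_params(n) for n in("scene","top")}
def proj(n,X):
    p=P[n];E=p["extrinsics"];c=(np.asarray(X)-E[:3,3])@E[:3,:3]
    return np.stack([p["cx"]+p["fx"]*c[...,0]/-c[...,2],p["cy"]+p["fy"]*-c[...,1]/-c[...,2]],-1)
CR={'t1':('top',225,140,5.5,5.4),'t2':('top',360,140,4,4),'s1':('scene',240,150,6,6),'s2':('scene',350,160,6,6)}
def px(cr,u,v):
    n,ox,oy,fx,fy=CR[cr] if isinstance(cr,str) else cr
    return n,np.array([ox+(u+.5)/fx-.5,oy+(v+.5)/fy-.5])
def back(n,uv,z):
    p=P[n];E=p["extrinsics"];d=E[:3,:3]@np.array([(uv[0]-p["cx"])/p["fx"],-(uv[1]-p["cy"])/p["fy"],-1]);o=E[:3,3]
    return o+d*(z-o[2])/d[2]
def tri(*obs):
    f=lambda X:np.concatenate([proj(n,X)-uv for n,uv in obs])
    r=least_squares(f,[.5,0,.05]);return r.x,r.fun
def world(pose,L):
    x,y,a=pose;L=np.asarray(L,float)/1000
    c,s=np.cos(a),np.sin(a);return np.stack([x+c*L[...,0]-s*L[...,1],y+s*L[...,0]+c*L[...,1],L[...,2]],-1)
def fit(obs,x0=(.5,0,0)):
    # obs: (crop,u,v,(lx,ly,lz mm))
    q=[px(*o[:3])+(o[3],) for o in obs]
    f=lambda p:np.concatenate([proj(n,world(p,L))-uv for n,uv,L in q])
    r=least_squares(f,x0,loss='soft_l1');return r.x,f(r.x).reshape(-1,2)
E
cat > m.py <<'E'
from h import *
np.set_printoptions(precision=4,suppress=True)
print('rack',*fit([('t1',255,283,(48,112,34)),('t1',736,309,(48,-112,34)),('t1',722,508,(-48,-112,34)),('t1',241,481,(-48,112,34)),
('s1',233,268,(48,112,34)),('s1',648,330,(48,-112,34)),('s1',613,466,(-48,-112,34)),('s1',188,395,(-48,112,34)),('s1',190,447,(-48,112,0)),('s1',607,510,(-48,-112,0))]))
print('bay',*fit([('s1',553,274,(0,-125,0)),('s1',558,177,(0,-125,78)),('s1',103,115,(0,125,78)),('t1',607,193,(0,-125,0)),('t1',615,168,(0,-125,78)),('t1',97,362,(-94,112,42))]))
for a,b in(((249,93),(238,109)),((410,116),(435,118))): print('mark',*tri(px('s1',*a),px('t1',*b)))
print('tag',*fit([('t2',261,356,(0,38,74)),('t2',381,331,(0,-38,74)),('s2',299,378,(-5,38,74)),('s2',448,371,(-5,-38,74)),('s2',291,447,(-5,38,30)),('s2',437,441,(-5,-38,30))]))
print('cradle',*fit([('t2',217,322,(30,56,26)),('t2',375,292,(30,-56,26)),('t2',232,410,(-30,56,26)),('t2',387,380,(-30,-56,26))]))
print('stop tops',[back('top',px('t1',u,v)[1],.042) for u,v in((50,357),(78,360),(97,360))])
print(back('top',px('t2',370,78)[1],.106),back('scene',px('s2',440,100)[1],.106))
E
python3 m.py
```

```text
rack [ 0.5256  0.0149 -0.0505] [[-0.1441 -0.6602]
 [-0.2582 -0.4267]
 [ 0.4718  0.2135]
 [-0.2674  0.0985]
 [ 0.1099 -0.2234]
 [-0.1154 -0.1666]
 [ 0.0911  0.746 ]
 [-0.6992  1.223 ]
 [-0.0389 -0.4886]
 [ 0.9259  0.3414]]
bay [ 0.6307  0.0825 -0.0239] [[ 0.5357  0.4698]
 [-0.2807  0.0772]
 [-0.7425  0.9843]
 [ 0.6027  0.1182]
 [ 0.2312 -0.62  ]
 [-0.5925 -0.3853]]
mark [0.6488 0.1269 0.0957] [-0.1141  0.0032  0.0852 -0.019 ]
mark [0.6457 0.039  0.0941] [-0.1212  0.0086  0.0916 -0.0207]
tag [ 0.4924 -0.297   0.216 ] [[-0.0714 -0.0878]
 [-0.0923 -0.2249]
 [-0.407   1.591 ]
 [ 0.6806  1.406 ]
 [-0.545  -0.6289]
 [ 0.4768 -0.9604]]
cradle [ 0.4907 -0.2977  0.1907] [[-2.1772 -0.3217]
 [ 0.9753 -0.7462]
 [-1.0876  0.7908]
 [ 3.0556  0.262 ]]
stop tops [array([0.5406, 0.2169, 0.042 ]), array([0.5393, 0.204 , 0.042 ]), array([0.5394, 0.1952, 0.042 ])]
[ 0.6519 -0.3229  0.106 ] [ 0.654  -0.3209  0.106 ]
```

```bash
cat >> h.py <<'E'
from scipy.spatial.transform import Rotation as R
def go(x,y,z,ang):
    """tool y axis at world angle ang, z down -> tool-frame shift mm, rotvec"""
    o=manip.get_obs();C=R.from_quat(o["orientation"])
    yv=np.array([np.cos(ang),np.sin(ang),0]);zv=np.array([0,0,-1.]);xv=np.cross(yv,zv)
    T=R.from_matrix(np.stack([xv,yv,zv],1))
    t=C.inv().apply(np.array([x,y,z])-o["ee_pos"])*1000; r=(C.inv()*T).as_rotvec()
    print('shift',t.round(1),'turn',r.round(4),'| t',round(o['time_s'],2),'pos',o['ee_pos'].round(4),'F',o['contact_force'].round(1),'w',round(o['width']*1000,1),'q',o['q'].round(2))
E
python3 - <<'E'
from h import *
for u,v in((88,282),(125,392)):
    for z in(.068,.074): print(back('top',px('t2',u,v)[1],z).round(4))
print('teal s',back('scene',px('s2',92,296)[1],.07),back('scene',px('s2',125,408)[1],.07))
print(tri(px('s2',92,296),px('t2',88,282)),tri(px('s2',125,408),px('t2',125,390)))
go(.521,-.123,.205,-.04)
E
```

```text
[ 0.5296 -0.1548  0.068 ]
[ 0.5289 -0.154   0.074 ]
[ 0.4616 -0.177   0.068 ]
[ 0.4614 -0.1761  0.074 ]
teal s [ 0.52649679 -0.15662033  0.07      ] [ 0.45756176 -0.17980812  0.07      ]
(array([ 0.52993513, -0.15564041,  0.06566909]), array([-0.2765542 ,  0.04256507,  0.22367811, -0.05206655])) (array([ 0.46331842, -0.17861251,  0.06234235]), array([-0.36856549,  0.05811416,  0.30592456, -0.07130431]))
shift [-5.293e+02 -4.940e+02  4.000e-01] turn [-1.600e-03  9.000e-04  1.228e+00] | t 0.1 pos [0.2146 0.5329 0.2047] F [0.5 0.2 0.2] w 94.1 q [ 1.07  0.28  1.51 -0.    1.36 -0.12]
```

```bash
python3 - <<'E'
from h import *
go(.23,.25,.205,1.189)
E
```

```text
shift [-1.200e+02 -2.567e+02  1.000e-01] turn [-0.0017 -0.0002 -0.001 ] | t 0.1 pos [0.2146 0.5329 0.2047] F [0.5 0.2 0.2] w 94.1 q [ 1.07  0.28  1.51 -0.    1.36 -0.12]
```

```bash
python3 -m handwheel '[90,-120,-257,0,0,0,0, 90,-120,-257,0,0,0,0, 90,-120,-257,0,0,0,0, 90,-120,-257,0,0,0,0, 90,-120,-257,0,0,0,0]'; python3 -c "
from h import *
go(.521,-.123,.205,-.04)"
```

```text
time_s: 0.52
ee_pos: [0.2252, 0.3233, 0.2046]
orientation: [0.19, 0.982, -0.001, -0.0]
contact_force: [1.6, -0.7, -0.2]
width: 0.0902
shift [-4.407e+02 -3.040e+02  4.000e-01] turn [-0.0025  0.0015  1.2292] | t 0.52 pos [0.2252 0.3233 0.2046] F [ 1.6 -0.7 -0.2] w 90.2 q [ 0.79 -0.    1.84 -0.    1.3  -0.4 ]
```

```bash
python3 -m handwheel '[90,-441,-304,0,0,0,1.229, 90,-441,-304,0,0,0,1.229, 90,-441,-304,0,0,0,1.229, 90,-441,-304,0,0,0,1.229, 90,-441,-304,0,0,0,1.229]'; python3 -c "
from h import *
go(.521,-.123,.205,-.04)"
```

```text
time_s: 0.93
ee_pos: [0.3407, 0.1496, 0.2053]
orientation: [0.485, 0.874, -0.001, 0.0]
contact_force: [0.7, 0.5, 0.1]
width: 0.09
shift [-326.7    8.9    0.8] turn [-0.0007  0.0016  0.5971] | t 0.93 pos [0.3407 0.1496 0.2053] F [0.7 0.5 0.1] w 90.0 q [ 0.23 -0.04  1.88 -0.    1.3  -0.33]
```

```bash
python3 -m handwheel '[90,-327,9,0,0,0,0.597, 90,-327,9,0,0,0,0.597, 90,-327,9,0,0,0,0.597, 90,-327,9,0,0,0,0.597, 90,-327,9,0,0,0,0.597]'; python3 -c "
from h import *
go(.521,-.123,.205,-.04)"
```

```text
time_s: 1.35
ee_pos: [0.4554, -0.0247, 0.2054]
orientation: [0.723, 0.69, -0.001, 0.0]
contact_force: [-0.0, 0.1, 0.4]
width: 0.0901
shift [-95.1  70.1   0.5] turn [-0.0006  0.0014 -0.0067] | t 1.35 pos [ 0.4554 -0.0247  0.2054] F [-0.   0.1  0.4] w 90.1 q [-0.21  0.1   1.74 -0.    1.31 -0.16]
```

```bash
python3 -m handwheel '[90,-95,70,0,0,0,0, 90,-95,70,0,0,0,0, 90,-95,70,0,0,0,0, 90,-95,70,0,0,0,0]'; python3 - <<'E'
from h import *
go(.521,-.123,.02,-.04)
cv2.imwrite('pics/top1.png',manip.read_camera('top'))
t=cv2.imread('pics/top1.png');cv2.imwrite('pics/top1b.png',cv2.resize(t[140:280,225:425],None,fx=4,fy=4,interpolation=cv2.INTER_CUBIC))
E
```

```text
time_s: 1.68
ee_pos: [0.5247, -0.129, 0.2044]
orientation: [0.725, 0.689, -0.001, 0.002]
contact_force: [-0.4, -0.4, 0.1]
width: 0.0899
shift [  6.7  -4.3 184.3] turn [ 0.0017  0.0048 -0.0112] | t 1.68 pos [ 0.5247 -0.129   0.2044] F [-0.4 -0.4  0.1] w 89.9 q [-0.37  0.22  1.58 -0.    1.33 -0.31]
```

View pics/top1b.png

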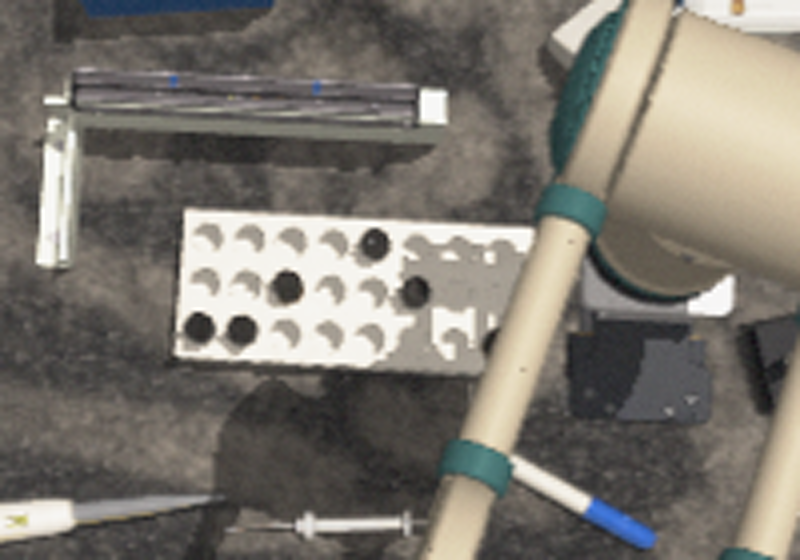

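```bash
python3 -m handwheel '[90,7,-4,60,0,0,-0.011, 90,7,-4,110,0,0,-0.011, 90,7,-4,110,0,0,-0.011, 90,7,-4,110,0,0,-0.011]'; python3 - <<'E'
from h import *
go(.521,-.123,.02,-.04)
cv2.imwrite('pics/scene2.png',cv2.resize(manip.read_camera('scene')[80:300,200:480],None,fx=2.8,fy=2.7))
E
```

```text
time_s: 2.07
ee_pos: [0.5125, -0.1157, 0.0888]
orientation: [0.721, 0.693, -0.004, -0.006]
contact_force: [-0.8, -0.9, 0.5]
width: 0.0901
shift [-7.2  9.7 68.6] turn [-0.0143 -0.003   0.0013] | t 2.07 pos [ 0.5125 -0.1157  0.0888] F [-0.8 -0.9  0.5] w 90.1 q [-0.35  0.3   1.78 -0.    1.07 -0.31]
```

View pics/scene2.png

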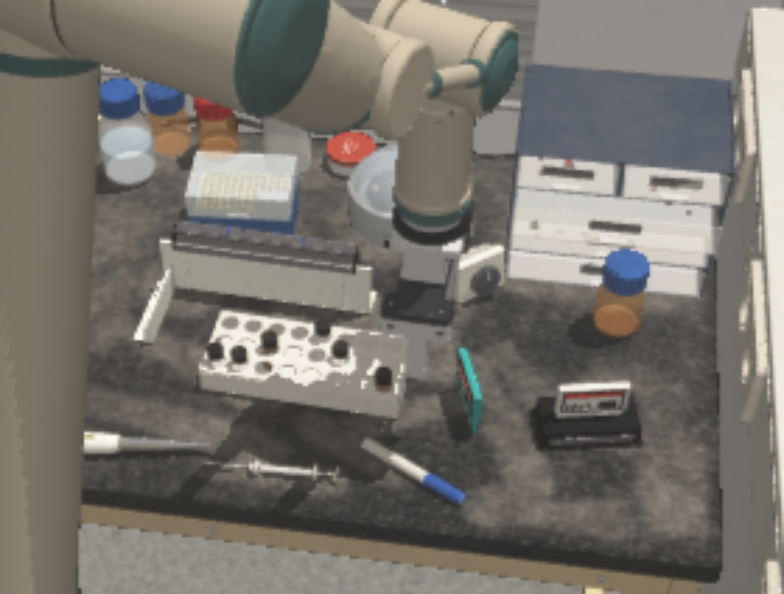

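```bash
python3 -m handwheel '[90,-5,10,10,-0.014,-0.003,0, 90,-7,10,30,-0.014,-0.003,0, 90,-7,10,50,-0.014,-0.003,0, 90,-7,10,68,-0.014,-0.003,0, 90,-7,10,68,-0.014,-0.003,0]'; python3 - <<'E'
from h import *
go(.521,-.06,.02,-.035)
E
```

```text
time_s: 2.53
ee_pos: [0.5234, -0.1232, 0.0233]
orientation: [0.72, 0.694, 0.001, 0.001]
contact_force: [0.1, -0.5, -0.1]
width: 0.0901
shift [63.  -4.8  3.2] turn [ 0.0028  0.0009 -0.0031] | t 2.53 pos [ 0.5234 -0.1232  0.0233] F [ 0.1 -0.5 -0.1] w 90.1 q [-0.36  0.39  1.85 -0.    0.91 -0.32]
```

```bash
python3 -m handwheel '[90,12,0,3,0,0,0, 90,22,0,3,0,0,0, 90,32,0,3,0,0,0, 90,40,0,3,0,0,0, 90,48,0,3,0,0,0]'; python3 -m handwheel '[90,8,0,0,0,0,0, 90,16,0,0,0,0,0, 90,22,0,0,0,0,0, 90,26,0,0,0,0,0, 90,28,0,0,0,0,0]'; python3 - <<'E'
from h import *
go(.521,-.04,.02,-.035)
for n,a in(('top',(140,280,225,425)),('scene',(140,270,230,410))):
    im=manip.read_camera(n);cv2.imwrite(f'pics/{n}3.png',im);r0,r1,c0,c1=a
    cv2.imwrite(f'pics/{n}3b.png',cv2.resize(im[r0:r1,c0:c1],None,fx=4,fy=4,interpolation=cv2.INTER_CUBIC))
E
```

```text
time_s: 2.95
ee_pos: [0.5259, -0.0743, 0.0215]
orientation: [0.72, 0.694, 0.001, 0.002]
contact_force: [-0.2, -1.3, 1.1]
width: 0.0895
time_s: 3.37
ee_pos: [0.5268, -0.0458, 0.0214]
orientation: [0.72, 0.694, 0.001, 0.002]
contact_force: [-1.2, -2.2, 1.5]
width: 0.0899
shift [ 5.6 -6.   1.4] turn [ 0.0045  0.0022 -0.0008] | t 3.37 pos [ 0.5268 -0.0458  0.0214] F [-1.2 -2.2  1.5] w 89.9 q [-0.22  0.38  1.87 -0.    0.89 -0.18]
```

View pics/top3b.png

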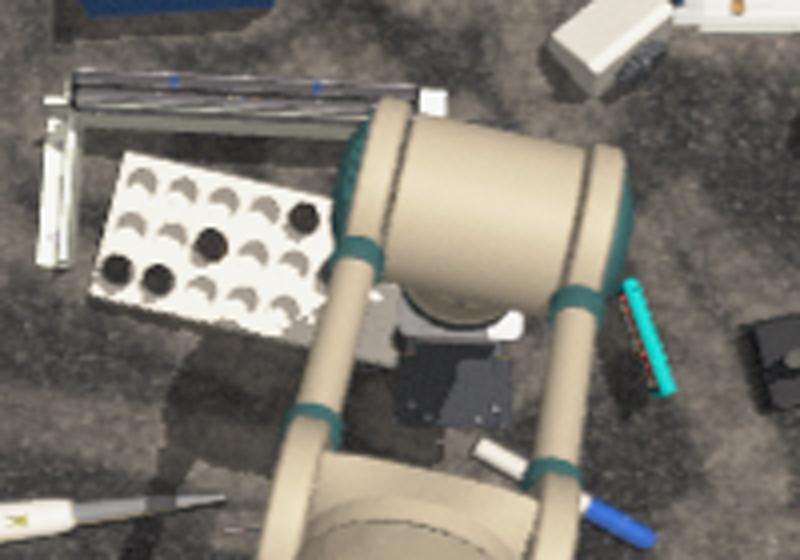

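View pics/scene3b.png

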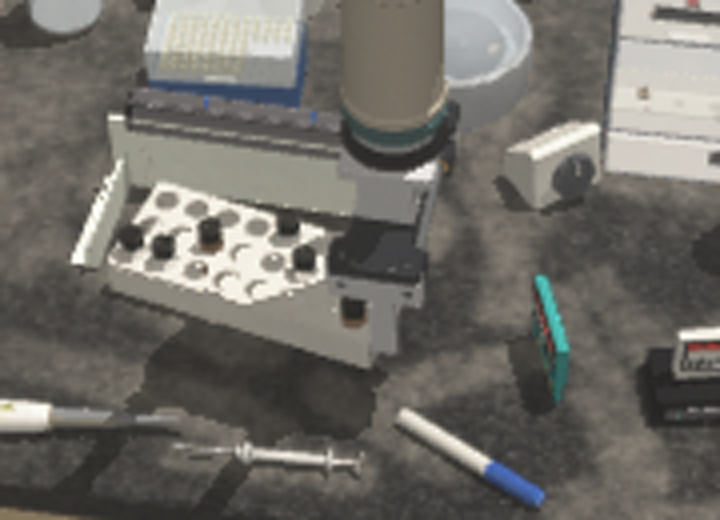

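```bash
python3 -m handwheel '[60,-12,0,0,0,0,0, 60,-25,0,0,0,0,0, 60,-25,0,-35,0,0,0, 60,-25,0,-70,0,0,0, 60,-25,0,-90,0,0,0]'; python3 - <<'E'
from h import *
T=('top',225,140,4,4);S=('scene',230,140,4,4)
np.set_printoptions(precision=4,suppress=True)
p,r=fit([(T,128,152,(48,112,34)),(T,92,297,(-48,112,34)),(S,152,180,(48,112,34)),(S,106,273,(-48,112,34)),(S,370,368,(-48,-112,0))],(.53,.06,-.2))
print(p,r)
print(world(p,[(-48,112,34),(-48,-112,34),(48,112,0),(48,-112,0)]))
go(.45,.07,.13,-1.5708-.035);go(.45,.07,.13,1.5708-.035)
E
```

```text
time_s: 3.88
ee_pos: [0.5271, -0.0728, 0.1141]
orientation: [0.721, 0.693, 0.002, 0.004]
contact_force: [0.5, 0.1, 0.2]
width: 0.0616
[ 0.5445  0.0639 -0.2035] [[-0.9389  0.1398]
 [-0.4512  0.2839]
 [ 1.3835  0.25  ]
 [-0.0215 -2.1187]
 [ 0.8207  0.3278]]
[[ 0.5201  0.1833  0.034 ]
 [ 0.4748 -0.036   0.034 ]
 [ 0.6141  0.1639  0.    ]
 [ 0.5689 -0.0554  0.    ]]
shift [139.7 -82.5 -16.9] turn [ 0.0085 -0.0048  1.5669] | t 3.88 pos [ 0.5271 -0.0728  0.1141] F [0.5 0.1 0.2] w 61.6 q [-0.27  0.28  1.75 -0.    1.11 -0.23]
shift [139.7 -82.5 -16.9] turn [ 0.0048  0.0085 -1.5746] | t 3.88 pos [ 0.5271 -0.0728  0.1141] F [0.5 0.1 0.2] w 61.6 q [-0.27  0.28  1.75 -0.    1.11 -0.23]
```

```bash
python3 -m handwheel '[94,30,-30,-17,0,0,-0.12, 94,60,-60,-17,0,0,-0.24, 94,90,-90,-17,0,0,-0.36, 94,120,-92,-17,0,0,-0.48, 94,140,-92,-17,0,0,-0.6]'; python3 - <<'E'
from h import *
go(.44,.075,.13,1.5708-.035)
E
```

```text
time_s: 4.3
ee_pos: [0.438, 0.0716, 0.1302]
orientation: [0.482, 0.876, 0.001, 0.004]
contact_force: [0.9, -0.8, 0.6]
width: 0.0909
shift [1.8 3.5 0.2] turn [ 0.0024  0.0076 -0.9701] | t 4.3 pos [0.438  0.0716 0.1302] F [ 0.9 -0.8  0.6] w 90.9 q [ 0.01  0.13  1.89 -0.    1.11 -0.56]
```

```bash
python3 -m handwheel '[94,2,3,0,0,0,-0.97, 94,2,3,0,0,0,-0.97, 94,2,3,0,0,0,-0.97, 94,2,3,0,0,0,-0.97, 94,2,3,0,0,0,-0.97]';python3 -m handwheel '[94,0,0,0,0,0,-0.35, 94,0,0,0,0,0,-0.35, 94,0,0,0,0,0,-0.35,94,0,0,0,0,0,-0.35]'; python3 - <<'E'
from h import *
go(.44,.075,.018,1.5708-.035)
E
```

```text
time_s: 4.72
ee_pos: [0.4399, 0.0737, 0.1302]
orientation: [0.189, 0.982, -0.0, 0.004]
contact_force: [0.5, -0.5, -0.5]
width: 0.0939
time_s: 5.05
ee_pos: [0.4404, 0.0725, 0.1302]
orientation: [0.015, 1.0, -0.001, 0.004]
contact_force: [-0.6, 0.2, -0.3]
width: 0.0939
shift [  1.4   2.7 112.2] turn [-0.0018  0.0085  0.0052] | t 5.05 pos [0.4404 0.0725 0.1302] F [-0.6  0.2 -0.3] w 93.9 q [ 0.01  0.14  1.89 -0.    1.11 -1.53]
```

```bash
python3 - <<'E'
from h import *
print(back('top',(315,271),0),back('top',(345,270),0),back('top',(280,265),0))
E
python3 -m handwheel '[94,1,3,30,0,0.008,0.005, 94,1,3,60,0,0.008,0.005, 94,1,3,90,0,0.008,0.005, 94,1,3,112,0,0.008,0.005, 94,1,3,112,0,0.008,0.005]'; python3 - <<'E'
from h import *
go(.525,.078,.018,1.5708-.035)
E
```

```text
[0.37749394 0.00970947 0.        ] [ 0.38059147 -0.06765561  0.        ] [0.39217719 0.10018601 0.        ]
time_s: 5.47
ee_pos: [0.4371, 0.0744, 0.0147]
orientation: [0.019, 1.0, -0.001, -0.004]
contact_force: [-1.4, -0.0, 0.3]
width: 0.0936
shift [-87.6   7.   -4. ] turn [-0.0021 -0.0079 -0.0038] | t 5.47 pos [0.4371 0.0744 0.0147] F [-1.4 -0.   0.3] w 93.6 q [ 0.01  0.29  2.05 -0.    0.81 -1.52]
```

```bash
python3 -m handwheel '[94,-12,3,-4,0,-0.008,0, 94,-24,3,-4,0,-0.008,0, 94,-33,4,-4,0,-0.008,0, 94,-42,5,-4,0,-0.008,0, 94,-50,6,-4,0,-0.008,0]'; python3 -m handwheel '[94,-8,0,0,0,0,0, 94,-16,0,0,0,0,0, 94,-22,0,0,0,0,0, 94,-26,0,0,0,0,0, 94,-28,0,0,0,0,0]'; python3 - <<'E'
from h import *
go(.525,.078,.018,1.5708-.035)
for n,a in(('top',(140,280,225,425)),('scene',(140,270,230,410))):
    im=manip.read_camera(n);cv2.imwrite(f'pics/{n}4.png',im);r0,r1,c0,c1=a
    cv2.imwrite(f'pics/{n}4b.png',cv2.resize(im[r0:r1,c0:c1],None,fx=4,fy=4,interpolation=cv2.INTER_CUBIC))
E
```

```text
time_s: 5.88
ee_pos: [0.4893, 0.0784, 0.0194]
orientation: [0.02, 1.0, -0.001, 0.001]
contact_force: [-0.8, -0.7, 0.4]
width: 0.0941
time_s: 6.3
ee_pos: [0.5178, 0.0772, 0.0194]
orientation: [0.02, 1.0, -0.001, 0.001]
contact_force: [-0.9, -0.4, 1.1]
width: 0.0942
shift [-7.2  1.1  1.4] turn [-0.0023  0.0017 -0.0044] | t 6.3 pos [0.5178 0.0772 0.0194] F [-0.9 -0.4  1.1] w 94.2 q [ 0.02  0.37  1.88 -0.    0.88 -1.51]
```

View pics/top4b.png

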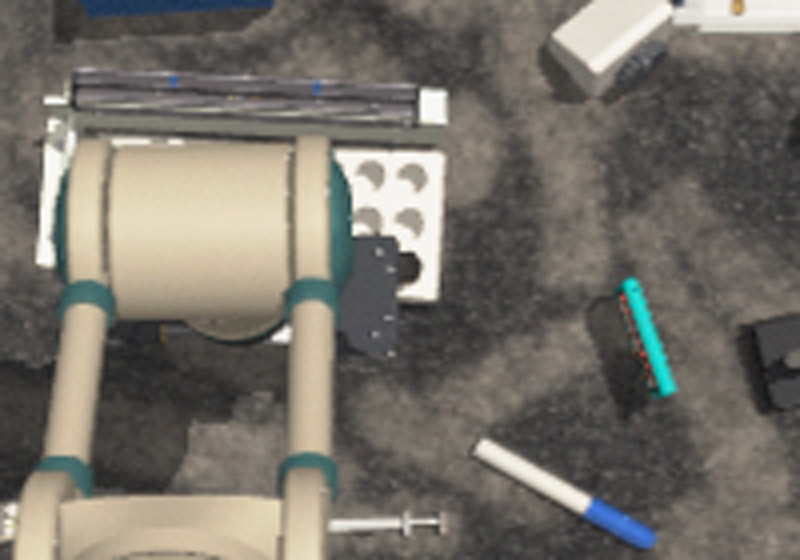

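View pics/scene4b.png

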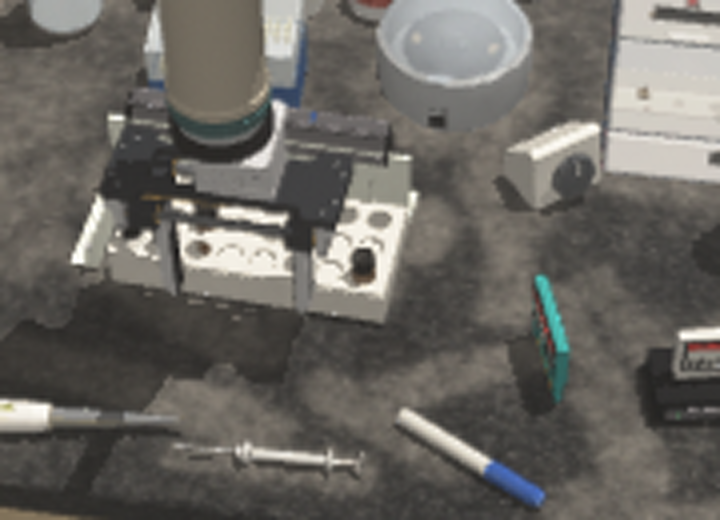

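Squared up; rack nearly at the fence. Press on gently until the force rises.

```bash
python3 -m handwheel '[94,-2,0,0,0,0,0, 94,-4,0,0,0,0,0, 94,-6,0,0,0,0,0, 94,-7,0,0,0,0,0]'; python3 -m handwheel '[94,-2,0,0,0,0,0, 94,-4,0,0,0,0,0, 94,-4,0,0,0,0,0]'
```

```text
time_s: 6.73
ee_pos: [0.525, 0.0771, 0.0194]
orientation: [0.02, 1.0, -0.001, 0.001]
contact_force: [-0.1, 0.2, -0.3]
width: 0.0941
time_s: 6.98
ee_pos: [0.5268, 0.0771, 0.0191]
orientation: [0.02, 1.0, -0.001, -0.001]
contact_force: [-4.9, 0.8, 2.7]
width: 0.0941
```

```bash
python3 -m handwheel '[94,-3,0,0,0,0,0, 94,-5,0,0,0,0,0, 94,-5,0,0,0,0,0]'; python3 - <<'E'
from h import *
go(.48,.078,.018,1.5708-.035)
E
```

```text
time_s: 7.23
ee_pos: [0.5269, 0.0772, 0.0187]
orientation: [0.02, 1.0, -0.001, -0.006]
contact_force: [-9.6, 1.1, 6.9]
width: 0.0941
shift [46.8 -1.1  1.3] turn [-0.0018 -0.0122 -0.0053] | t 7.23 pos [0.5269 0.0772 0.0187] F [-9.6  1.1  6.9] w 94.1 q [ 0.02  0.39  1.85 -0.    0.91 -1.51]
```

```bash
python3 -m handwheel '[94,15,0,0,0,0,0, 94,25,0,0,0,0,0, 50,25,0,-40,0,0,0, 20,25,0,-80,0,0,0, 0,25,0,-90,0,0,0]'; python3 - <<'E'
from h import *
go(.577,-.075,.11,1.5708-.035)
for n,a in(('top',(140,280,225,425)),('scene',(140,270,230,410))):
    im=manip.read_camera(n);cv2.imwrite(f'pics/{n}5.png',im);r0,r1,c0,c1=a
    cv2.imwrite(f'pics/{n}5b.png',cv2.resize(im[r0:r1,c0:c1],None,fx=4,fy=4,interpolation=cv2.INTER_CUBIC))
E
```

```text
time_s: 7.65
ee_pos: [0.5073, 0.0785, 0.1144]
orientation: [0.02, 1.0, -0.001, -0.0]
contact_force: [0.9, -0.9, 0.5]
width: 0.0773
shift [ -75.8 -150.6    4.6] turn [-0.0012 -0.0006 -0.0051] | t 7.65 pos [0.5073 0.0785 0.1144] F [ 0.9 -0.9  0.5] w 77.3 q [ 0.02  0.25  1.78 -0.    1.11 -1.51]
```

View pics/scene5b.png

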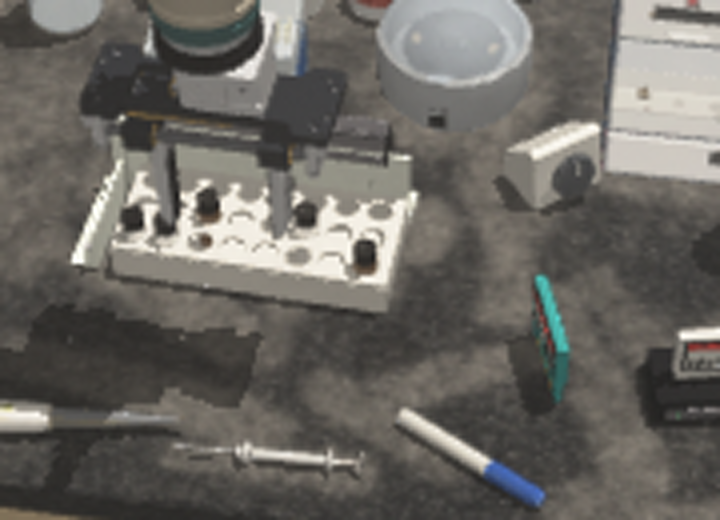

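```bash
python3 -m handwheel '[0,-20,-40,0,0,0,0, 0,-40,-80,0,0,0,0, 0,-60,-115,0,0,0,0, 0,-76,-143,0,0,0,0, 0,-76,-151,0,0,0,0]';  python3 - <<'E'
from h import *
go(.577,-.070,.02,1.5708-.035)
E
```

```text
time_s: 8.17
ee_pos: [0.579, -0.0809, 0.1097]
orientation: [0.022, 1.0, -0.002, -0.001]
contact_force: [0.1, -0.4, -0.5]
width: 0.0365
shift [ 2.3 11.2 89.6] turn [-0.0042 -0.0018 -0.0084] | t 8.17 pos [ 0.579  -0.0809  0.1097] F [ 0.1 -0.4 -0.5] w 36.5 q [-0.25  0.36  1.63 -0.    1.15 -1.78]
```

```bash
python3 -m handwheel '[0,2,0,0,0,0,-0.008, 0,2,0,0,0,0,-0.008, 0,2,2,30,0,0,-0.008, 0,2,4,60,0,0,-0.008, 0,2,6,90,0,0,-0.008]'; python3 -m handwheel '[0,0,0,0,0,0,0, 0,0,5,0,0,0,0, 0,0,10,0,0,0,0, 0,0,15,0,0,0,0, 0,0,20,0,0,0,0]'; python3 - <<'E'
from h import *
go(.577,-.040,.02,1.5708-.035)
E
```

```text
time_s: 8.58
ee_pos: [0.5761, -0.0732, 0.0187]
orientation: [0.017, 1.0, -0.002, -0.001]
contact_force: [0.3, -0.0, -0.9]
width: 0.0027
time_s: 9.0
ee_pos: [0.5781, -0.0525, 0.0206]
orientation: [0.017, 1.0, -0.002, 0.001]
contact_force: [-0.2, 0.2, 1.0]
width: 0.0008
shift [ 1.6 12.5  0.5] turn [-0.0041  0.002   0.0016] | t 9.0 pos [ 0.5781 -0.0525  0.0206] F [-0.2  0.2  1. ] w 0.8 q [-0.21  0.44  1.75 -0.    0.94 -1.74]
```

```bash
python3 -m handwheel '[0,0,3,0,0,0,0, 0,0,6,0,0,0,0, 0,0,9,0,0,0,0, 0,0,11,0,0,0,0, 0,0,12,0,0,0,0]'; python3 -m handwheel '[0,0,2,0,0,0,0, 0,0,4,0,0,0,0, 0,0,5,0,0,0,0]'; 
```

```text
time_s: 9.42
ee_pos: [0.579, -0.0406, 0.0209]
orientation: [0.017, 1.0, -0.002, 0.001]
contact_force: [-0.1, -2.3, 2.2]
width: 0.0002
time_s: 9.67
ee_pos: [0.579, -0.0384, 0.021]
orientation: [0.015, 1.0, -0.005, 0.001]
contact_force: [-2.1, -10.7, 1.2]
width: 0.0005
```

```bash
python3 -m handwheel '[0,0,-8,0,0,0,0, 0,0,-20,0,0,0,0, 0,0,-20,-40,0,0,0, 0,0,-20,-80,0,0,0, 0,0,-20,-120,0,0,0]'; python3 -m handwheel '[30,60,-60,0,0,0,0, 30,60,-90,0,0,0,0, 30,60,-120,0,0,0,0, 30,60,-150,0,0,0,0, 30,60,-160,0,0,0,0]'; python3 - <<'E'
from h import *
go(.492,-.297,.15,.216)
for n,a in(('top',(130,240,225,365)),('scene',(140,240,240,360))):
    im=manip.read_camera(n);cv2.imwrite(f'pics/{n}6.png',im);r0,r1,c0,c1=a
    cv2.imwrite(f'pics/{n}6b.png',cv2.resize(im[r0:r1,c0:c1],None,fx=5,fy=5,interpolation=cv2.INTER_CUBIC))
E
```

```text
time_s: 10.08
ee_pos: [0.5772, -0.0575, 0.1416]
orientation: [0.016, 1.0, -0.004, -0.0]
contact_force: [1.3, -0.1, -0.2]
width: 0.0004
time_s: 10.5
ee_pos: [0.5111, -0.2209, 0.1432]
orientation: [0.018, 1.0, -0.005, 0.0]
contact_force: [-0.5, -0.5, 0.4]
width: 0.0286
shift [ 16.4 -76.8  -6. ] turn [-0.0085  0.008   1.3185] | t 10.5 pos [ 0.5111 -0.2209  0.1432] F [-0.5 -0.5  0.4] w 28.6 q [-0.53  0.29  1.65 -0.01  1.2  -2.06]
```

View pics/top6b.png

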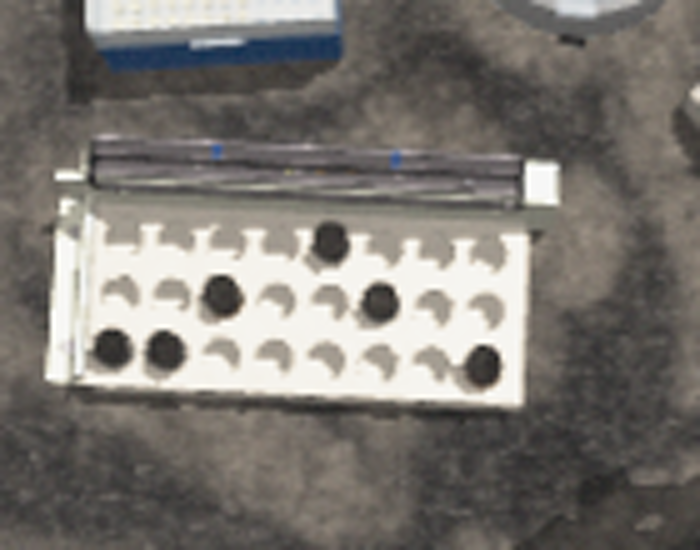

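View pics/scene6b.png

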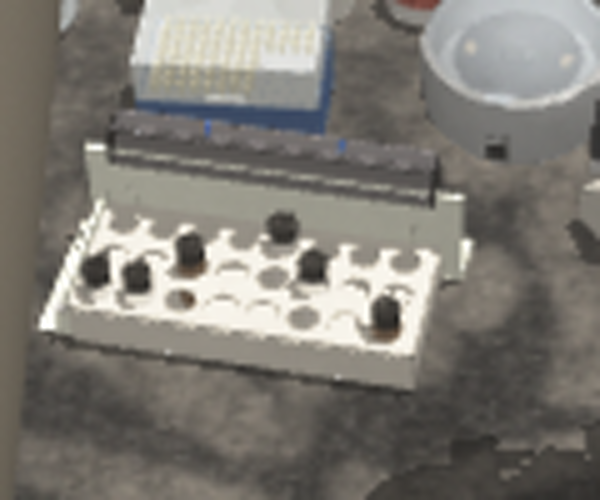

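```bash
python3 - <<'E'
from h import *
T=('top',225,130,5,5);S=('scene',240,140,5,5)
np.set_printoptions(precision=4,suppress=True)
p,r=fit([(T,73,386,(-48,112,34)),(T,522,406,(-48,-112,34)),(S,57,328,(-48,112,34)),(S,411,358,(-48,-112,34)),(S,438,252,(48,-112,34)),(S,410,388,(-48,-112,0))],(.58,.08,-.03))
print(p,r); print('bay from rack',world(p,(48,0,0)),'ymark mid via')
a=[tri(px(S,*s),px(T,*t))[0] for s,t in(((208,128),(217,151)),((341,146),(396,159)))]
print(a,(a[0]+a[1])/2); d=a[0]-a[1];print('yaw',np.arctan2(-d[0],d[1]))
# rail edges top view: back wall far edge, right/left ends
for u,v in((92,137),(522,158),(92,187),(520,207)): print(back('top',px(T,u,v)[1],.101).round(4))
E
```

```text
[ 0.5809  0.0878 -0.0305] [[ 1.1421  0.9459]
 [-0.8513  0.2808]
 [ 0.9059 -3.911 ]
 [-0.438  -0.3099]
 [-0.1609 -1.4181]
 [-0.0705  0.6861]]
bay from rack [0.6289 0.0863 0.    ] ymark mid via
[array([0.6489, 0.1266, 0.0952]), array([0.6456, 0.0389, 0.0948])] [0.6472 0.0827 0.095 ]
yaw -0.03713782057029208
[0.6541 0.1874 0.101 ]
[ 0.6453 -0.0229  0.101 ]
[0.6292 0.1867 0.101 ]
[ 0.621 -0.022  0.101]
```

```bash
python3 - <<'E'
import cv2
t=cv2.imread('pics/top6.png');s=cv2.imread('pics/scene6.png')
cv2.imwrite('pics/tz.png',cv2.resize(t[150:180,255:310],None,fx=14,fy=14,interpolation=cv2.INTER_CUBIC))
cv2.imwrite('pics/sz.png',cv2.resize(s[155:205,258:334],None,fx=10,fy=10,interpolation=cv2.INTER_CUBIC))
E
```

```text
(no output)
```

View pics/tz.png

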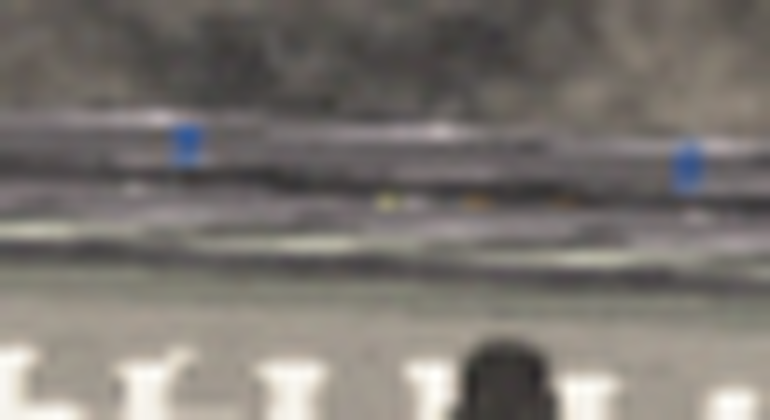

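View pics/sz.png

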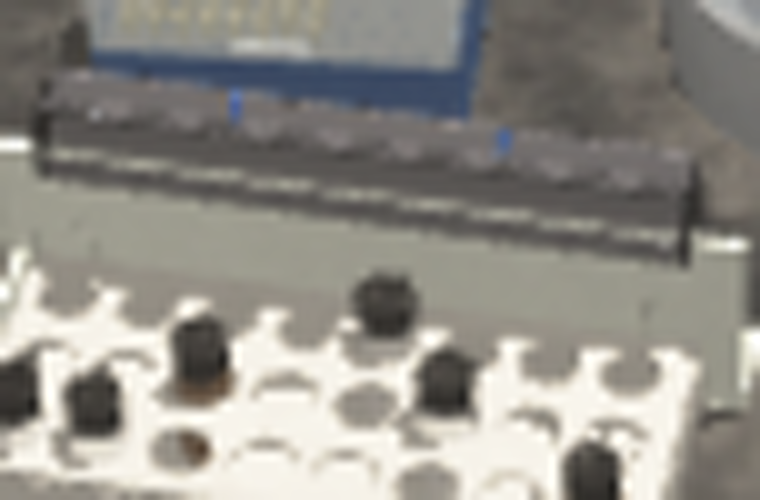

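```bash
python3 - <<'E'
from h import *
np.set_printoptions(precision=4,suppress=True)
Z=('top',255,150,14,14)
c,s=np.cos(-.037),np.sin(-.037)
def loc(X): d=X[:2]-np.array([.629,.0828]);return np.array([c*d[0]+s*d[1],-s*d[0]+c*d[1]])*1000
for nm,u,v,zs in(('faredge',437,132,(.101,)),('mark',186,145,(.095,.098,.101)),('mark2',688,165,(.095,.098,.101)),('dark',430,190,(.09,.08)),('pad1',388,202,(.08,.09)),('pad2',478,203,(.08,.09)),('pad3',568,202,(.08,)),('liptop',437,207,(.09,.1)),('bright',437,252,(.07,.078,.1)),('darkend',437,278,(.07,.078,.1))):
    for z in zs: X=back('top',px(Z,u,v)[1],z);print(nm,z,X[:2],'loc',loc(X))
S=('scene',258,155,10,10)
for nm,u,v,zs in(('faredge',371,110,(.101,)),('bright',371,193,(.07,.078,.1)),('darkend',371,218,(.07,.078)),('liptop?',371,135,(.09,.1))):
    for z in zs: X=back('scene',px(S,u,v)[1],z);print('S',nm,z,X[:2],'loc',loc(X))
print(tri(px(S,371,110),px(Z,437,132)),tri(px(S,371,193),px(Z,440,250)))
E
```

```text
faredge 0.101 [0.65   0.0829] loc [21.0296  0.8346]
mark 0.095 [0.6486 0.1272] loc [17.9533 45.1392]
mark 0.098 [0.648  0.1269] loc [17.3497 44.7971]
mark 0.101 [0.6474 0.1266] loc [16.7461 44.455 ]
mark2 0.095 [0.6458 0.0392] loc [ 18.3592 -42.9815]
mark2 0.098 [0.6451 0.0391] loc [ 17.7546 -43.1005]
mark2 0.101 [0.6445 0.039 ] loc [ 17.1499 -43.2196]
dark 0.09 [0.6419 0.0847] loc [12.8454  2.3597]
dark 0.08 [0.6439 0.0854] loc [14.8061  3.1359]
pad1 0.08 [0.6417 0.0928] loc [12.307  10.4634]
pad1 0.09 [0.6397 0.092 ] loc [10.3671  9.6262]
pad2 0.08 [0.6416 0.0768] loc [12.8467 -5.4959]
pad2 0.09 [0.6397 0.0762] loc [10.9022 -6.2002]
pad3 0.08 [0.6419 0.0609] loc [ 13.7469 -21.4383]
liptop 0.09 [0.6389 0.0834] loc [9.8622 0.9674]
liptop 0.1 [0.6369 0.0827] loc [7.9265 0.2029]
bright 0.07 [0.6346 0.0847] loc [5.5643 2.0613]
bright 0.078 [0.6331 0.0841] loc [4.0697 1.4525]
bright 0.1 [0.629  0.0826] loc [-0.0403 -0.2215]
darkend 0.07 [0.6299 0.0846] loc [0.8505 1.8102]
darkend 0.078 [0.6284 0.084 ] loc [-0.6129  1.2031]
darkend 0.1 [0.6243 0.0825] loc [-4.6372 -0.4663]
S faredge 0.101 [0.6478 0.0817] loc [18.8629 -0.4477]
S bright 0.07 [0.6412 0.0821] loc [12.233  -0.2726]
S bright 0.078 [0.6335 0.0801] loc [ 4.6189 -2.545 ]
S bright 0.1 [0.6124 0.0746] loc [-16.32    -8.7939]
S darkend 0.07 [0.6302 0.0799] loc [ 1.2732 -2.8902]
S darkend 0.078 [0.6225 0.0779] loc [-6.2642 -5.1442]
S liptop? 0.09 [0.6476 0.0822] loc [18.5762  0.1078]
S liptop? 0.1 [0.6377 0.0797] loc [ 8.8326 -2.7866]
(array([0.6507, 0.0828, 0.098 ]), array([-0.1302,  0.0065,  0.0976, -0.0219])) (array([0.634 , 0.0824, 0.0771]), array([-0.6631,  0.0322,  0.5034, -0.1129]))
```

```bash
python3 -m handwheel '[50,5,-25,-6,0,0,0.12, 50,10,-50,-6,0,0,0.24, 50,16,-77,-6,0,0,0.36, 50,16,-77,-6,0,0,0.48, 50,16,-77,-6,0,0,0.6]'; python3 -m handwheel '[50,0,0,0,0,0,0.12, 50,0,0,0,0,0,0.24, 50,0,0,0,0,0,0.36, 50,0,0,0,0,0,0.48, 50,0,0,0,0,0,0.6]'; python3 - <<'E'
from h import *
go(.492,-.297,.13,.21)
im=manip.read_camera('scene');cv2.imwrite('pics/scene7.png',cv2.resize(im[80:300,250:480],None,fx=3.4,fy=2.7))
E
```

```text
time_s: 11.02
ee_pos: [0.4931, -0.2935, 0.1487]
orientation: [0.317, 0.949, -0.002, 0.001]
contact_force: [0.7, 0.2, -0.4]
width: 0.05
time_s: 11.43
ee_pos: [0.4936, -0.291, 0.1482]
orientation: [0.585, 0.811, -0.001, 0.001]
contact_force: [0.3, 0.0, 1.5]
width: 0.0501
shift [-5.1 -3.4 18.3] turn [-0.001   0.0024  0.1121] | t 11.43 pos [ 0.4936 -0.291   0.1482] F [0.3 0.  1.5] w 50.1 q [-0.65  0.31  1.6  -0.    1.23 -0.97]
```

View pics/scene7.png

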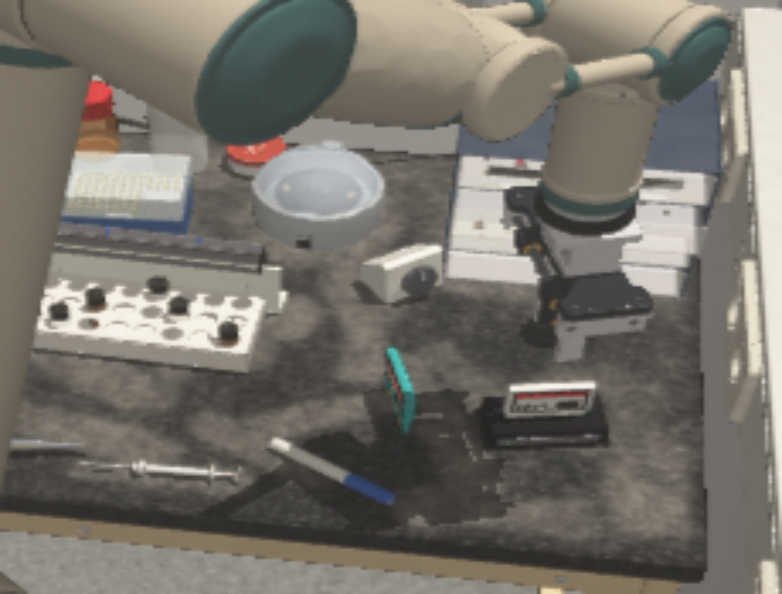

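```bash
python3 -m handwheel '[50,-5,-3,0,0,0,0.112, 50,-5,-3,18,0,0.002,0.112, 50,-5,-3,30,0,0.002,0.112, 50,-5,-3,45,0,0.002,0.112, 50,-5,-3,55,0,0.002,0.112]'; python3 - <<'E'
from h import *
go(.492,-.297,.038,.21)
im=manip.read_camera('scene');cv2.imwrite('pics/scene8.png',cv2.resize(im[150:260,370:460],None,fx=6,fy=5.4,interpolation=cv2.INTER_CUBIC))
im=manip.read_camera('top');cv2.imwrite('pics/top8.png',cv2.resize(im[150:260,370:480],None,fx=5.4,fy=5.4,interpolation=cv2.INTER_CUBIC))
E
```

```text
time_s: 11.9
ee_pos: [0.4923, -0.2947, 0.0918]
orientation: [0.629, 0.777, 0.0, -0.001]
contact_force: [0.2, 0.2, -0.0]
width: 0.0503
shift [-2.3 -0.6 53.8] turn [-0.0016 -0.0022 -0.0004] | t 11.9 pos [ 0.4923 -0.2947  0.0918] F [ 0.2  0.2 -0. ] w 50.3 q [-0.66  0.36  1.68  0.    1.11 -0.87]
```

View pics/scene8.png

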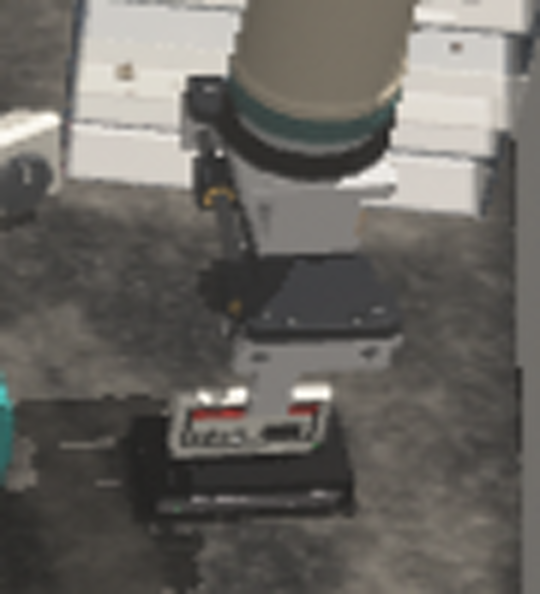

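View pics/top8.png

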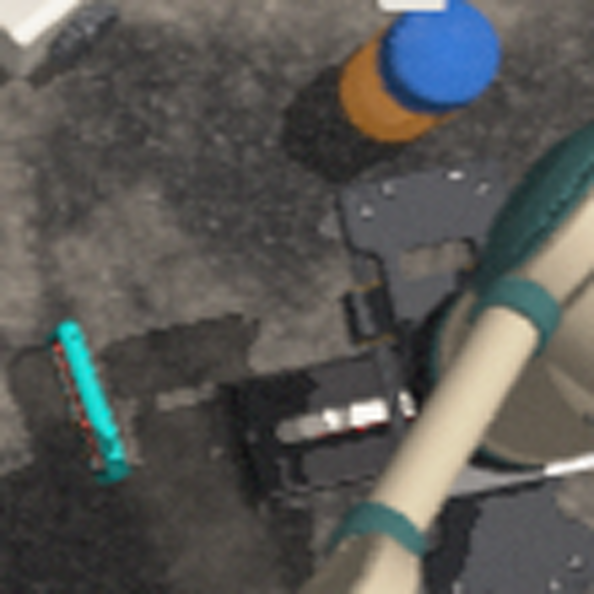

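```bash
python3 -m handwheel '[50,-2,-1,14,0,0,0, 50,-2,-1,28,0,0,0, 50,-2,-1,42,0,0,0, 50,-2,-1,50,0,0,0, 50,-2,-1,54,0,0,0]'; python3 -m handwheel '[50,0,0,0,0,0,0, 4,0,0,0,0,0,0, 4,0,0,0,0,0,0, 4,0,0,0,0,0,0, 4,0,0,0,0,0,0]'; python3 - <<'E'
from h import *
go(.492,-.297,.038,.21)
E
```

```text
time_s: 12.42
ee_pos: [0.4906, -0.2961, 0.0367]
orientation: [0.629, 0.777, -0.0, -0.003]
contact_force: [0.9, -0.4, 0.1]
width: 0.0501
time_s: 12.83
ee_pos: [0.491, -0.2964, 0.0374]
orientation: [0.629, 0.777, -0.0, -0.002]
contact_force: [-0.3, -0.2, -0.9]
width: 0.0268
shift [-0.8  0.8 -0.6] turn [-0.0031 -0.0038 -0.0004] | t 12.83 pos [ 0.491  -0.2964  0.0374] F [-0.3 -0.2 -0.9] w 26.8 q [-0.66  0.42  1.74  0.    0.98 -0.87]
```

```bash
python3 -m handwheel '[4,0,1,0,-0.003,-0.004,0, 4,0,1,0,-0.003,-0.004,0, 4,0,1,0,-0.003,-0.004,0, 4,0,1,0,-0.003,-0.004,0, 4,0,1,0,-0.003,-0.004,0]'; python3 -m handwheel '[4,0,0,0,0,0,0, 4,0,0,0,0,0,0, 4,0,0,0,0,0,0]'; python3 - <<'E'
from h import *
go(.492,-.297,.15,.21)
E
```

```text
time_s: 13.25
ee_pos: [0.4921, -0.2962, 0.0377]
orientation: [0.629, 0.777, -0.0, 0.0]
contact_force: [0.1, 1.4, 1.6]
width: 0.0099
time_s: 13.5
ee_pos: [0.4921, -0.2962, 0.0377]
orientation: [0.629, 0.777, -0.0, 0.0]
contact_force: [-0.4, -0.1, 1.2]
width: 0.0097
shift [  -0.8   -0.3 -112.3] turn [ 0.0002  0.0004 -0.0004] | t 13.5 pos [ 0.4921 -0.2962  0.0377] F [-0.4 -0.1  1.2] w 9.7 q [-0.66  0.42  1.75 -0.    0.98 -0.87]
```

```bash
python3 -m handwheel '[4,0,0,-8,0,0,0, 4,0,0,-20,0,0,0, 4,0,0,-40,0,0,0, 4,0,0,-70,0,0,0, 4,0,0,-100,0,0,0]'; python3 -m handwheel '[4,0,0,-20,0,0,0, 4,0,0,-35,0,0,0, 4,0,0,-35,0,0,0]'; python3 - <<'E'
from h import *
go(.635,.08,.17,-.037)
for n,a in(('top',(130,260,340,480)),('scene',(130,250,350,470))):
    im=manip.read_camera(n);cv2.imwrite(f'pics/{n}9.png',im);r0,r1,c0,c1=a
    cv2.imwrite(f'pics/{n}9b.png',cv2.resize(im[r0:r1,c0:c1],None,fx=4.5,fy=4.5,interpolation=cv2.INTER_CUBIC))
E
```

```text
time_s: 13.92
ee_pos: [0.4912, -0.2956, 0.1382]
orientation: [0.629, 0.777, -0.0, -0.001]
contact_force: [-0.4, -1.0, -0.7]
width: 0.0095
time_s: 14.17
ee_pos: [0.4929, -0.297, 0.1772]
orientation: [0.629, 0.777, -0.0, 0.002]
contact_force: [0.5, 0.2, -1.3]
width: 0.0098
shift [339.2 217.4   6.4] turn [0.0033 0.0038 0.2466] | t 14.17 pos [ 0.4929 -0.297   0.1772] F [ 0.5  0.2 -1.3] w 9.8 q [-0.66  0.29  1.56 -0.    1.29 -0.87]
```

View pics/scene9b.png

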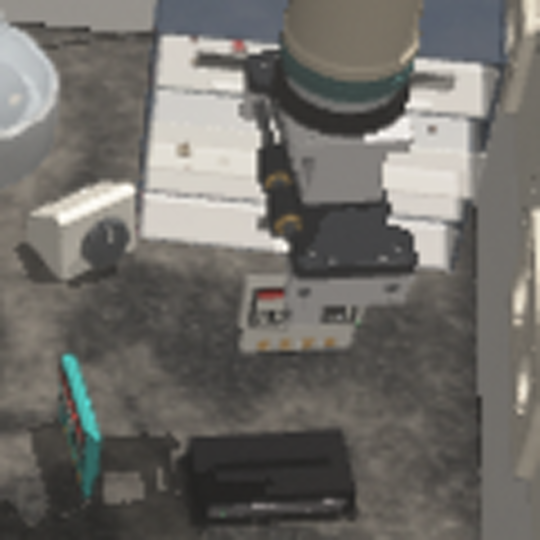

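View pics/top9b.png

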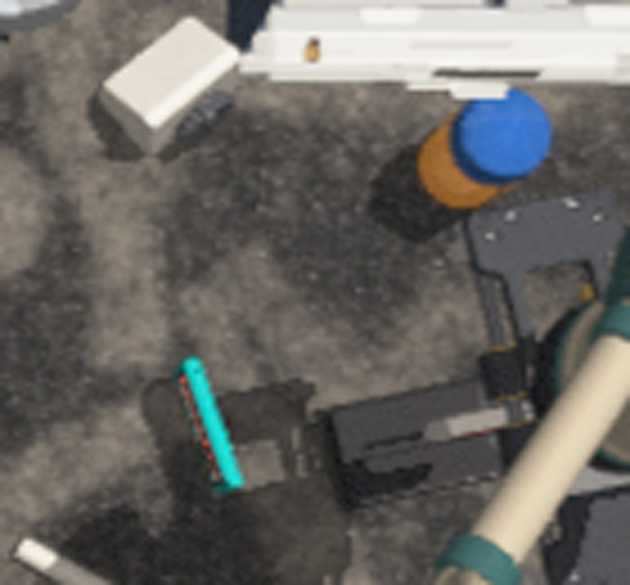

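```bash
python3 - <<'E'
from h import *
S=('scene',350,130,4.5,4.5)
o=manip.get_obs();t=o['ee_pos'];a=.21;zb=t[2]-.0317
for nm,u,v,zl,xl in(('pads',296.5,344,8,-2.5),('bl',240,352,0,-1.5),('br',351,347,0,-1.5)):
    n,uv=px(S,u,v)
    f=lambda p:proj(n,np.array([t[0]+np.cos(a)*xl/1e3-np.sin(a)*p[0],t[1]+np.sin(a)*xl/1e3+np.cos(a)*p[0],zb+p[1]]))-uv
    r=least_squares(f,[0,0.01]);print(nm,r.x*1000)
E
```

```text
pads [-2.7423498   8.10913832]
bl [31.80008154  1.78096562]
br [-38.01236219   1.58162939]
```

```bash
python3 -m handwheel '[4,30,19,6,0,0,0.03, 4,65,42,6,0,0,0.06, 4,100,64,6,0,0,0.1, 4,135,87,6,0,0,0.13, 4,170,109,6,0,0,0.16]'; python3 -m handwheel '[4,35,22,0,0,0,0.02, 4,70,45,0,0,0,0.05, 4,105,67,0,0,0,0.07, 4,130,83,0,0,0,0.08, 4,140,90,0,0,0,0.08]'; python3 - <<'E'
from h import *
go(.6415,.0845,.17,-.037)
E
```

```text
time_s: 14.68
ee_pos: [0.5614, -0.1047, 0.1654]
orientation: [0.69, 0.724, -0.001, -0.003]
contact_force: [0.5, -0.7, -0.5]
width: 0.0094
time_s: 15.1
ee_pos: [0.6452, 0.0438, 0.1626]
orientation: [0.717, 0.697, -0.002, -0.004]
contact_force: [-0.4, 0.0, -1.0]
width: 0.0095
shift [40.6 -5.  -7.2] turn [-0.0082 -0.0036  0.0076] | t 15.1 pos [0.6452 0.0438 0.1626] F [-0.4  0.  -1. ] w 9.5 q [-0.04  0.41  1.4   0.    1.33 -0.01]
```

```bash
python3 -m handwheel '[4,15,-2,-7,-0.008,-0.004,0.008, 4,30,-4,-7,-0.008,-0.004,0.008, 4,38,-5,-7,-0.008,-0.004,0.008, 4,41,-5,-7,-0.008,-0.004,0.008, 4,41,-5,-7,-0.008,-0.004,0.008]'; python3 - <<'E'
from h import *
go(.6415,.0845,.14,-.037)
for n,a in(('top',(130,220,240,350)),('scene',(100,200,240,360))):
    im=manip.read_camera(n);cv2.imwrite(f'pics/{n}10.png',im);r0,r1,c0,c1=a
    cv2.imwrite(f'pics/{n}10b.png',cv2.resize(im[r0:r1,c0:c1],None,fx=6,fy=6,interpolation=cv2.INTER_CUBIC))
E
```

```text
time_s: 15.52
ee_pos: [0.6408, 0.0847, 0.1694]
orientation: [0.72, 0.694, -0.001, -0.0]
contact_force: [-0.5, -0.1, -0.9]
width: 0.0098
shift [-0.2  0.7 29.4] turn [-0.0013  0.001   0.0001] | t 15.52 pos [0.6408 0.0847 0.1694] F [-0.5 -0.1 -0.9] w 9.8 q [ 0.02  0.4   1.4  -0.    1.34  0.06]
```

View pics/scene10b.png

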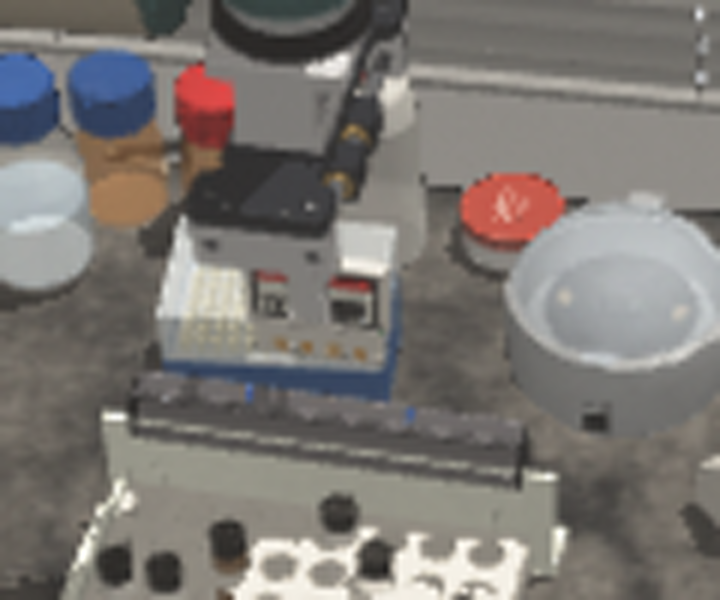

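View pics/top10b.png

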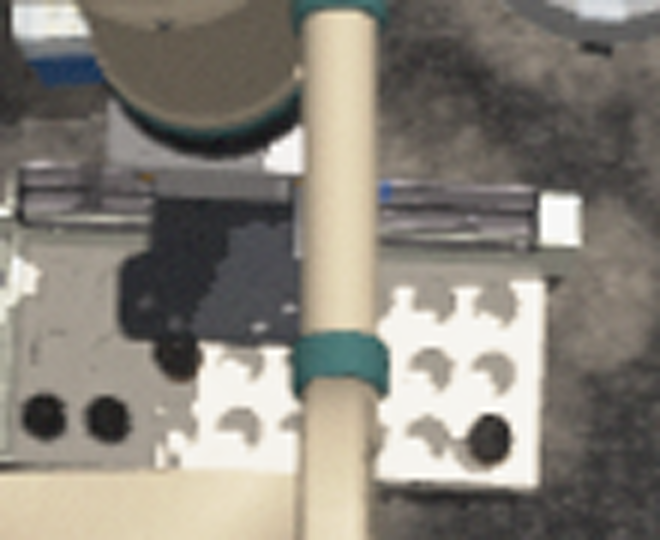

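```bash
python3 - <<'E'
from h import *
S=('scene',240,100,6,6)
o=manip.get_obs();t=o['ee_pos'];a=-.037;zb=t[2]-.0317
for nm,u,v,xl in(('pads',320.5,348,-2.5),('bl',248,346,-1.5),('br',387,369,-1.5)):
    n,uv=px(S,u,v)
    f=lambda p:proj(n,np.array([t[0]+np.cos(a)*xl/1e3-np.sin(a)*p[0],t[1]+np.sin(a)*xl/1e3+np.cos(a)*p[0],zb+p[1]]))-uv
    r=least_squares(f,[0,0.01]);X=[t[0]-.0025-np.sin(a)*r.x[0],t[1]+np.cos(a)*r.x[0]];print(nm,r.x*1000,X)
for u,v in((249,393),(410,414)): print(back('scene',px(S,u,v)[1],.095))
E
```

```text
pads [-1.28555497  6.35604145] [np.float64(0.6386647316405788), np.float64(0.08252033162407511)]
bl [38.24265768  0.08411622] [np.float64(0.6401269418277088), np.float64(0.12202149029907988)]
br [-35.9580877   -3.61466999] [np.float64(0.6373821406207526), np.float64(0.04787152953308724)]
[0.64959135 0.12671664 0.095     ]
[0.64640371 0.03866971 0.095     ]
```

```bash
python3 -m handwheel '[4,0,0.7,10,0,0,0, 4,0,0.7,20,0,0,0, 4,0,0.7,28,0,0,0, 4,0,0.7,34,0,0,0, 4,0,0.7,34,0,0,0]'; python3 - <<'E'
from h import *
go(.6415,.0845,.12,-.037)
for n,a in(('scene',(100,200,240,360)),):
    im=manip.read_camera(n);cv2.imwrite(f'pics/{n}11.png',im);r0,r1,c0,c1=a
    cv2.imwrite(f'pics/{n}11b.png',cv2.resize(im[r0:r1,c0:c1],None,fx=6,fy=6,interpolation=cv2.INTER_CUBIC))
E
```

```text
time_s: 16.03
ee_pos: [0.6405, 0.0834, 0.1332]
orientation: [0.721, 0.693, -0.002, -0.001]
contact_force: [-0.4, -0.5, -0.5]
width: 0.01
shift [ 1.2  1.  13.2] turn [-0.0048  0.0016 -0.0014] | t 16.03 pos [0.6405 0.0834 0.1332] F [-0.4 -0.5 -0.5] w 10.0 q [ 0.02  0.43  1.45 -0.    1.27  0.06]
```

View pics/scene11b.png

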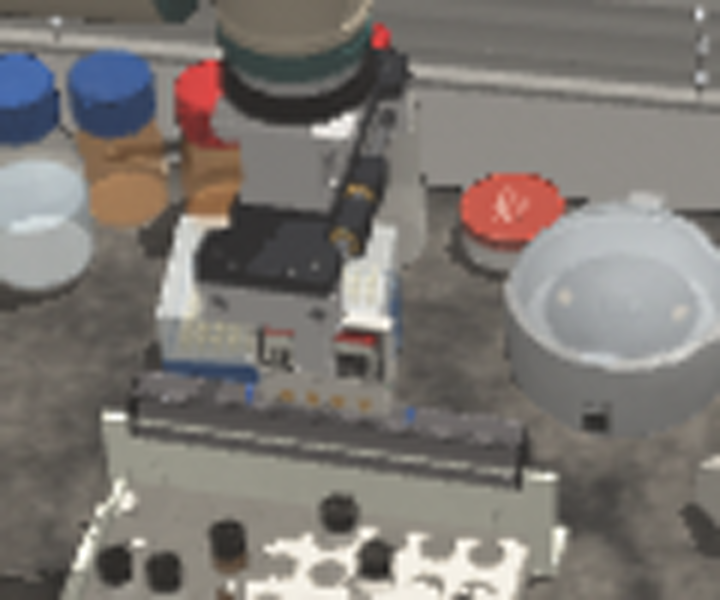

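```bash
python3 - <<'E'
from h import *
S=('scene',240,100,6,6)
o=manip.get_obs();t=o['ee_pos'];a=-.037;zb=t[2]-.0317
for nm,u,v,xl in(('pads',325,400,-2.5),('bl',257,390,-2.5),('br',393,410,-2.5)):
    n,uv=px(S,u,v)
    f=lambda p:proj(n,np.array([t[0]+np.cos(a)*xl/1e3-np.sin(a)*p[0],t[1]+np.sin(a)*xl/1e3+np.cos(a)*p[0],zb+p[1]]))-uv
    r=least_squares(f,[0,0.01]);print(nm,r.x*1000,t[1]+r.x[0])
E
```

```text
pads [-1.21380411  4.22868526] 0.08228856736553193
bl [35.73059873  5.05086419] 0.11923297020268564
br [-37.93054997   3.41157273] 0.04557182150552815
```

```bash
python3 -m handwheel '[4,0.7,1,3,-0.004,0.001,0, 4,0.7,1,6,-0.004,0.001,0, 4,0.7,1,9,-0.004,0.001,0, 4,0.7,1,12,-0.004,0.001,0, 4,0.7,1,13,-0.004,0.001,0]'; python3 - <<'E'
from h import *
go(.6415,.084,.112,-.037)
E
```

```text
time_s: 16.5
ee_pos: [0.643, 0.0842, 0.1214]
orientation: [0.721, 0.693, 0.001, 0.001]
contact_force: [1.5, 0.6, 1.1]
width: 0.01
shift [-0.2 -1.6  9.4] turn [ 0.003   0.0003 -0.0014] | t 16.5 pos [0.643  0.0842 0.1214] F [1.5 0.6 1.1] w 10.0 q [ 0.02  0.44  1.47 -0.    1.23  0.06]
```

```bash
python3 -m handwheel '[4,0,-0.5,2,0.002,0,0, 4,0,-0.5,4,0.002,0,0, 4,0,-0.5,6,0.002,0,0, 4,0,-0.5,8,0.002,0,0, 4,0,-0.5,9,0.002,0,0]'; python3 - <<'E'
from h import *
go(.6415,.084,.1075,-.037)
E
```

```text
time_s: 16.92
ee_pos: [0.6426, 0.0842, 0.1121]
orientation: [0.721, 0.693, 0.0, 0.001]
contact_force: [-0.0, -0.1, 1.2]
width: 0.0097
shift [-0.2 -1.1  4.6] turn [ 0.0012  0.0003 -0.0014] | t 16.92 pos [0.6426 0.0842 0.1121] F [-0.  -0.1  1.2] w 9.7 q [ 0.02  0.44  1.48 -0.    1.21  0.06]
```

```bash
python3 -m handwheel '[4,0,0,2,0,0,0, 4,0,0,4,0,0,0, 4,0,0,5,0,0,0, 4,0,0,6,0,0,0]'; python3 - <<'E'
from h import *
go(.6415,.084,.1075,-.037)
for n,a in(('scene',(100,200,240,360)),('top',(130,220,240,350))):
    im=manip.read_camera(n);cv2.imwrite(f'pics/{n}12.png',im);r0,r1,c0,c1=a
    cv2.imwrite(f'pics/{n}12b.png',cv2.resize(im[r0:r1,c0:c1],None,fx=6,fy=6,interpolation=cv2.INTER_CUBIC))
E
```

```text
time_s: 17.25
ee_pos: [0.6427, 0.0842, 0.1076]
orientation: [0.721, 0.693, 0.001, 0.001]
contact_force: [-3.1, 0.5, 15.1]
width: 0.01
shift [-0.3 -1.2  0.1] turn [ 0.0019  0.0002 -0.0014] | t 17.25 pos [0.6427 0.0842 0.1076] F [-3.1  0.5 15.1] w 10.0 q [ 0.02  0.45  1.49 -0.    1.2   0.06]
```

View pics/scene12b.png

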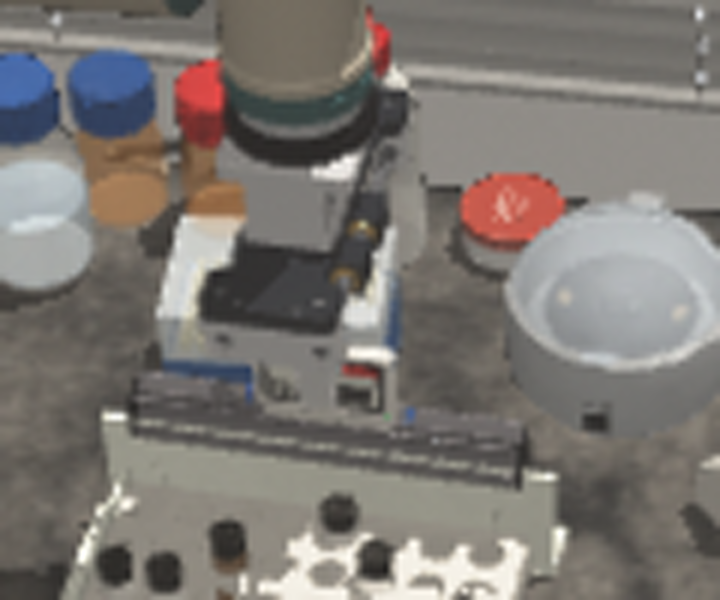

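View pics/top12b.png

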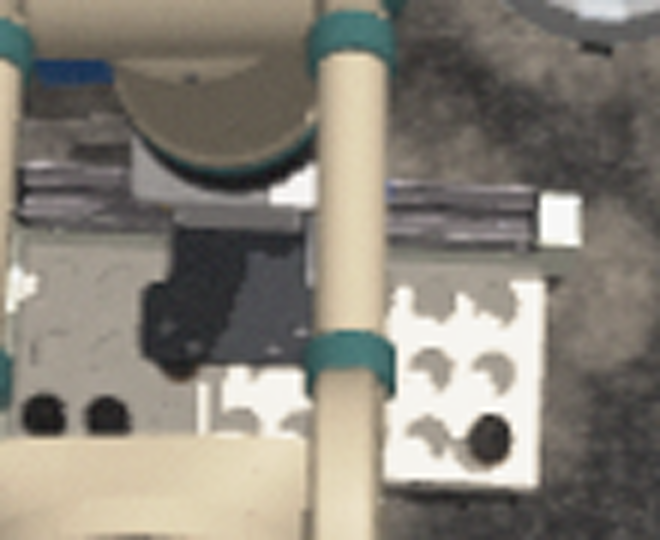

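```bash
python3 -m handwheel '[4,0,0,2,0,0,0, 4,0,0,2,0,0,0, 4,0,0,2,0,0,0]';python3 -m handwheel '[4,0,0,2,0,0,0, 4,0,0,2,0,0,0, 4,0,0,2,0,0,0]'; python3 - <<'E'
from h import *
go(.6415,.084,.1075,-.037)
for n,a in(('scene',(140,190,265,325)),):
    im=manip.read_camera(n);cv2.imwrite(f'pics/{n}13.png',im);r0,r1,c0,c1=a
    cv2.imwrite(f'pics/{n}13b.png',cv2.resize(im[r0:r1,c0:c1],None,fx=12,fy=12,interpolation=cv2.INTER_CUBIC))
E
```

```text
time_s: 17.6
ee_pos: [0.6426, 0.0842, 0.1077]
orientation: [0.721, 0.693, 0.001, 0.001]
contact_force: [-2.8, -1.2, 11.4]
width: 0.0096
time_s: 17.85
ee_pos: [0.6426, 0.0842, 0.1077]
orientation: [0.721, 0.693, 0.001, 0.002]
contact_force: [-2.1, 0.4, 10.8]
width: 0.01
shift [-0.2 -1.1  0.1] turn [ 0.0042  0.0003 -0.0014] | t 17.85 pos [0.6426 0.0842 0.1077] F [-2.1  0.4 10.8] w 10.0 q [ 0.02  0.45  1.49 -0.    1.2   0.06]
```

View pics/scene13b.png

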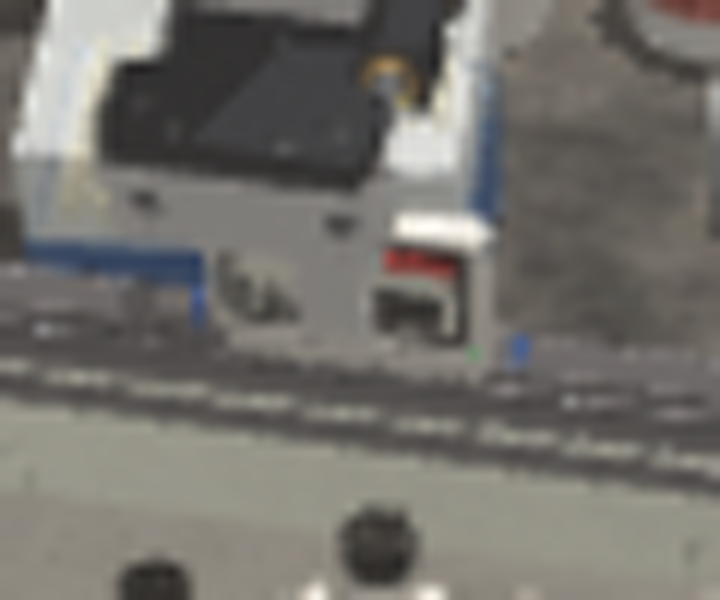

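```bash
python3 -m handwheel '[4,0,0,2,-0.003,0,0, 4,0,0,3,-0.003,0,0, 4,0,0,3.5,-0.003,0,0, 4,0,0,3.5,-0.003,0,0, 4,0,0,3.5,-0.003,0,0]'; python3 -m handwheel '[4,0,0,3,0,0,0, 4,0,0,3,0,0,0, 4,0,0,3,0,0,0, 4,0,0,3,0,0,0, 4,0,0,3,0,0,0]'; python3 - <<'E'
from h import *
go(.6415,.084,.1075,-.037)
Z=('scene',265,140,12,12)
for (u,v),L in(((492,375),(-5,-38,24)),((492,240),(-5,-38,68)),((474,352),None)):
    if L is None: continue
    n,uv=px(Z,u,v)
    f=lambda p:proj(n,np.array([.642,.083,.076])+np.array([L[0]+.037*p[0]*0-.037*38,p[0]+L[1],L[2]+p[1]])/1000)-uv
    print(least_squares(f,[0,0]).x)
im=manip.read_camera('scene');cv2.imwrite('pics/s14.png',cv2.resize(im[100:250,200:440],None,fx=3.3,fy=3.3,interpolation=cv2.INTER_CUBIC))
E
```

```text
time_s: 18.32
ee_pos: [0.6425, 0.0842, 0.1076]
orientation: [0.721, 0.693, 0.003, 0.003]
contact_force: [-3.7, -1.1, 17.2]
width: 0.0099
time_s: 18.73
ee_pos: [0.6424, 0.0842, 0.1076]
orientation: [0.72, 0.693, 0.004, 0.004]
contact_force: [-3.9, 0.6, 15.7]
width: 0.01
shift [-0.2 -0.9  0.1] turn [ 0.0105  0.0003 -0.0013] | t 18.73 pos [0.6424 0.0842 0.1076] F [-3.9  0.6 15.7] w 10.0 q [ 0.02  0.44  1.5  -0.    1.19  0.06]
[-0.64350374 -5.04685627]
[-2.60509025  0.39743955]
```

View pics/s14.png

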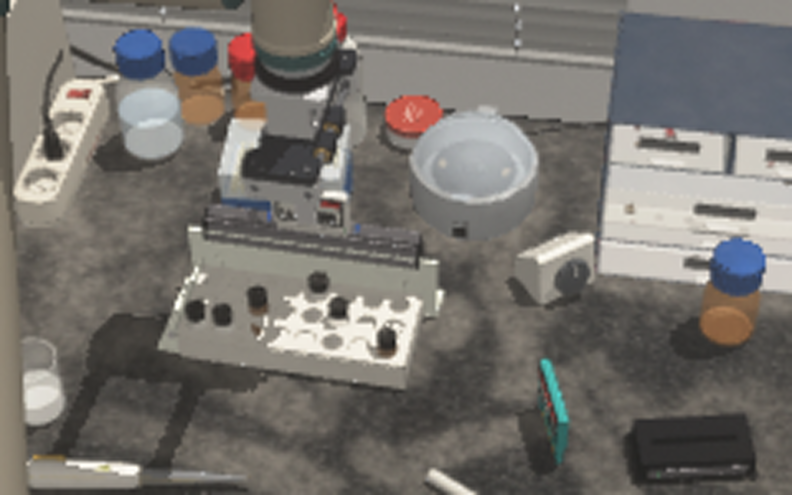

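```bash
python3 -m handwheel '[4,0,0,3,0.008,0,0, 4,0,0,3,0.008,0,0, 4,0,0,3,0.008,0,0, 4,0,0,3,0.008,0,0, 4,0,0,3,0.008,0,0]'; python3 -c "
from h import *
go(.6415,.084,.1075,-.037)"
```

```text
time_s: 19.2
ee_pos: [0.6426, 0.0842, 0.1076]
orientation: [0.72, 0.693, 0.001, 0.002]
contact_force: [-3.2, -0.6, 15.8]
width: 0.0098
shift [-0.3 -1.1  0.1] turn [ 0.0045  0.0003 -0.0012] | t 19.2 pos [0.6426 0.0842 0.1076] F [-3.2 -0.6 15.8] w 9.8 q [ 0.02  0.45  1.49 -0.    1.2   0.06]
```

```bash
python3 - <<'E'
from h import *
a=cv2.imread('pics/scene6.png');b=manip.read_camera('scene')
g=lambda i:cv2.cvtColor(i[185:222,285:332],cv2.COLOR_BGR2GRAY).astype(np.float32)
print(cv2.phaseCorrelate(g(a),g(b)))
print(manip.get_obs()['contact_force'],manip.get_obs()['ee_pos'])
manip.close_job()
E
```

```text
((0.035593958370284895, 0.10466895592188408), 0.9782035571833452)
[-4.06820089  0.72918102 16.10704281] [0.64259515 0.08419757 0.10761465]
the job is handed in; nothing more can be done
```

I parked the rack, seated the label in the rail and handed the job in at about 19 s, with the arm still pressing the label down. No verdict is given, and I couldn't see the screen well enough to confirm the label woke up.

- **Rack:** I pushed it left, then square against the fence (about 10 N), then left again until it stopped solid against the end stop (about 11 N). In the last picture it had moved less than 0.2 px since I parked it. The first push caught with only one finger and turned the rack by about 0.2 rad, but the push to the fence squared it up again.
- **Label:** I lifted the white one out of its cradle and pushed its blade behind the lip with the screen facing the robot. At the end it was still gripped (about 10 mm opening) and pressed down with about 16 N.
- **Seating depth:** The tip stopped at a height of 107.6 mm and stayed there under more push. That puts the blade edge at about 76 mm, the trough floor, so the bar should be fully down.
- **Centring:** My sideways estimates for the label disagree. The gold pads put it within about 0.5 mm of the middle, while two rough corner readings put it 1–3 mm to the right. One of those corner readings was also 5 mm out in height, so I trust the pads more.
- **Tilt:** A tilt of about 0.005 rad was left in the gripper.
- **Bystanders:** I never touched the bottle, beaker or timer, and they look unmoved in the last picture.

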